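# Stow sign blanks in the clip slots of a slant-top cabinet with bypass doors

### The arm

A 6-joint arm with a two-finger parallel gripper is mounted at the origin on the work surface. World frame = base frame: x ahead of the robot, y to its left, z up, the work surface at z = 0. Lengths are in m, angles in rad, forces in N, time in s.
With the tool pointing down it reaches from about 0.3 to 0.875 m from the base axis. Payload 6.4 kg.
Tool frame: the origin (TCP) lies at the very end of the fingers, on their centre line; the grasp point (between the pads) lies 19 mm behind it; z points along the fingers, y is the line along which they close (so a half turn about z gives the same grasp; the last joint's range is limited). The gripper opens to 85 mm and grips with 20 to 120 N. Pads are 22 mm wide; open, the fingers measure 114 mm over their backs; the gripper's body (76 mm by 85 mm) begins 54 mm behind the grasp point. The pads swing forward as they close: fully open they stand 13 mm farther back than shut.
Start: joints at [1.12, 0.181, 1.607, -0, 1.354, -0.206], TCP at [0.139, 0.558, 0.197] pointing down, gripper open.
Joint ranges: [-2.99, 2.99], [-0.89, 2.07], [0.3, 2.58], [-1.14, 4.28], [0, 2.63], [-3.12, 3.12]. Speed limits (rad/s): [2.57, 2.57, 3.01, 3.14, 3.14, 3.14].

### API

Orientations are given as a unit quaternion [w, x, y, z].
In Python, from cell import monitor, viewer, close_job gives the robot as it stands.
- The arm moves only by the shell command python3 -m inch 'ROWS'. ROWS is JSON, a list of rows, each a list of 7 numbers: the shift along the tool's x, y, z as a fraction of full scale, then the turn, a rotation vector about the tool's x, y, z as a fraction of full scale, then the closure, from -1 (fully open) to 1 (shut). In form: [[tx, ty, tz, wx, wy, wz, hand], ...]. A call has 1 to 8 rows; each row shifts and turns the commanded pose from where the row before left it, along the tool's axes as they then stand; what a row does not reach is not made up. Full scale, the value 1, is 0.1 m for a shift and pi/2 rad for a turn. A row lasts 1/10 s, in which the tool goes at most 50 mm and 8.59 degrees, less where a joint would pass 70% of its speed; a pose out of reach is approached as far as the arm can. A call with a number of a shift or a turn outside -1 to 1 is refused whole. A call with a gripper value outside its range is refused whole. The fingers move at their own pace and stop on an object; the grip force is fixed at half the most. Time passes only in rows, so rows that do not move let the fingers close. It gives the time, the measured TCP pose, the force, the opening and the grip force at its end, in the units of the state.
- monitor.observe(): the state, without advancing time (a new reading comes with each control period).
- viewer.snapshot(name): name is "scene" or "top"; returns a dict with "pixels" (420x560x3 uint8, red, green, blue), "z_map" (420x560 float32, m along the optical axis (not along the pixel's ray), 0 where there is no reading), "intrinsics" (3x3 intrinsics, pixels), "rvec" (rotation vector, rad) and "tvec" (3), from world to camera coordinates, as OpenCV has them. Camera axes: x right, y down, z forward; pixel columns grow to the right and rows downward; lengths in m; the calibration is good to about 2 mm. A picture is of the moment at which its call begins.
- close_job(): hands the job in; it is judged then, once.
The state is a dict: "t": time; "qpos": joint angles; "qvel": joint speeds; "joint_torque": joint torques, N m; "eef_pos": TCP position; "eef_rot": TCP orientation; "wrist_force": force on the tool from outside, world axes, zero at the start; "torque": the same for the moment, N m; "gripper_width": opening from 0.0 (shut) to 1.0 (fully open); "gripper_force": force on a finger pad.
Only numpy, scipy, OpenCV 4.12 (cv2) and the standard library are available. Lean on these libraries where they do the work, as an engineer would, in place of code of your own. Each camera call takes 0.05 s, during which the arm holds its last target. There are 200 camera calls.

### The job

Put every wooden sign blank that stands in the holding rack away in the slant-top cabinet: draw the locking pin and hang it in the side notch of the latch plate, slide the unlocked door fully open behind its neighbour, and push each blank straight down, fully home, into a spring-clip slot of its own. Then slide the door fully shut and put the pin back through the ear and the latch plate, down to its collar, so that the door is locked. Leave the neighbouring door shut and do not disturb the other things on the bench.

Things in the scene. Friction and masses are not known exactly. Their poses are not given: they have to be found in the camera images.
- cabinet: Slant-top plywood cabinet, 190 mm deep (x), 608 wide (y). Origin on the bench under the centre of its LEFT bay; x to the back, y to the left end, z up. Two framed clear doors on a double track slope up to the back at 0.21 rad and slide along y. Left bay (inside x -85..85, y -172..150 mm) holds the clip slots; the right bay is not used. Track tops: 147 mm high in front, 183 at the back.
- door (a joint): Inner (lower) door over the left bay, 160 x 328 x 8 mm, 0.7 kg. 0 = shut; grows as it slides to the cabinet's -y under its neighbour; stop at 0.262 m = fully open. Friction about 2 N; stays where left. The pin through ear and plate locks it. Its underside clears blanks that are fully home by about 9 mm; one standing high stops it.
- pull (a point): Centre of the top edge of the inner door's pull: an upright aluminium fin on the door's left edge, 16 mm thick (cabinet y), 34 mm high above the door, 160 mm long, sloping with the door. Moves with the door. Pinch it from above; with the door fully open it stands 30 mm short of the neighbouring door's edge.
- neighbour (a joint): Outer (upper) door over the right bay, same make, its fin at the far right end. 0 = shut; grows towards the cabinet's +y. Must stay shut.
- pin: Locking pin, upright, 50 g. Origin on its axis at the underside of its steel collar, z up. Below: shank 8 mm diameter, 45 mm long, last 8 mm tapered to 3 mm. Collar 24 mm diameter, 5 mm thick. Above it a black round grip 14 mm diameter, its top 41 mm above the origin. Starts in the bore, collar on the ear.
- bore (a point): Fixed point on the cabinet, axes as its: where the pin's origin is when locked, 155 mm above the bench. Here, when the door is shut, is the top of the 12 mm bore in its ear: a horizontal lug 42 x 36 x 6 mm on the front end of the pull, overhanging the cabinet's front. 2 mm under the ear lies the fixed latch plate, 8 mm steel with a 13 mm bore; free below.
- notch (a point): Fixed point on the latch plate's top, axes as the cabinet's, 147 mm high, 62 mm left (+y) of the bore: where the pin's origin comes when parked, collar on the plate. The notch is a slot 13 mm wide (y) through the plate, open to the front (-x), closed end 10 mm behind this point, mouth 19 mm in front. Let the pin down into it from above or bring it in from the front.
- rack: Loose wooden holding rack, 1.5 kg, base 150 x 235 x 12 mm, origin under its centre. Four places along its y at -81, -27, 27, 81 mm: grooves 16 mm wide between two slats 100 mm long (x) and 45 mm high above the base. Blanks stand loosely in some of them.
- tape_roll: Brown roll of packing tape lying flat, 104 mm diameter, 48 mm high; bystander, leave alone.
- glue: White glue bottle, 60 mm diameter, 120 mm tall; bystander, leave alone.
- driver: Screwdriver lying on the bench; bystander, leave alone.
- panel0: Oak sign blank: board 120 mm wide (its x), 12 thick (its y), 105 tall, 0.12 kg, standing on edge; origin at the centre of its lower edge, z up. Grip it across its thickness at the top edge. All are alike; an absent one reads None.
- slot0 (a point): Floor centre of a clip slot, 15 mm above the bench, axes as the cabinet's: where a blank's origin belongs, its width along x. Slots are 48 mm apart along y, slot0 leftmost, 46 from the end wall. Right side a fixed fin, left a leaf spring, flared at 80 mm height to a mouth 23 mm wide. The spring catches the lower edge 50 to 65 mm above the bench; up to 12 N push it home. Any blank, any slot.
- panel1: Oak sign blank: board 120 mm wide (its x), 12 thick (its y), 105 tall, 0.12 kg, standing on edge; origin at the centre of its lower edge, z up. Grip it across its thickness at the top edge. All are alike; an absent one reads None.
- slot1 (a point): Floor centre of a clip slot, 15 mm above the bench, axes as the cabinet's: where a blank's origin belongs, its width along x. Slots are 48 mm apart along y, slot0 leftmost, 46 from the end wall. Right side a fixed fin, left a leaf spring, flared at 80 mm height to a mouth 23 mm wide. The spring catches the lower edge 50 to 65 mm above the bench; up to 12 N push it home. Any blank, any slot.
- panel2: Oak sign blank: board 120 mm wide (its x), 12 thick (its y), 105 tall, 0.12 kg, standing on edge; origin at the centre of its lower edge, z up. Grip it across its thickness at the top edge. All are alike; an absent one reads None.
- slot2 (a point): Floor centre of a clip slot, 15 mm above the bench, axes as the cabinet's: where a blank's origin belongs, its width along x. Slots are 48 mm apart along y, slot0 leftmost, 46 from the end wall. Right side a fixed fin, left a leaf spring, flared at 80 mm height to a mouth 23 mm wide. The spring catches the lower edge 50 to 65 mm above the bench; up to 12 N push it home. Any blank, any slot.
- panel3: Oak sign blank: board 120 mm wide (its x), 12 thick (its y), 105 tall, 0.12 kg, standing on edge; origin at the centre of its lower edge, z up. Grip it across its thickness at the top edge. All are alike; an absent one reads None.
- slot3 (a point): Floor centre of a clip slot, 15 mm above the bench, axes as the cabinet's: where a blank's origin belongs, its width along x. Slots are 48 mm apart along y, slot0 leftmost, 46 from the end wall. Right side a fixed fin, left a leaf spring, flared at 80 mm height to a mouth 23 mm wide. The spring catches the lower edge 50 to 65 mm above the bench; up to 12 N push it home. Any blank, any slot.
Not all that is in view belongs to the job. What is shaped like the panel0 but turquoise is not meant.

How it is judged:
By the outcome, as a careful person would: the job done as asked, in the order asked, and still so for the second after the job is handed in, with the robot touching nothing.
Of panel0, panel1, panel2, panel3 only 3 to 4 are there at a start; the rules pass over those that are not, and their reading is None.
At some moment in a run one of rack may be knocked a few centimetres aside while the robot is not near it.
It also fails if it takes over 208 s, if anything falls off the work surface, if the arm or the gripper's body presses on something with over 40 N, if the wrist force passes 120 N, or if a joint passes its speed limit or range.

## Working session

There is one attempt and no reset: what is moved stays moved. The work goes in short steps, Python scripts to look and compute and a shell command to move; the robot and the scene stay as the last step left them, time stands still between calls to the robot, and variables do not carry over. Pictures are saved under pics/ and viewed, at most 14 in all, crops included, and the job is handed in when it is done.

```bash
ls; mkdir -p pics; cat > h.py <<'E'
import numpy as np,cv2
from cell import monitor,viewer
def snap(n):
    d=viewer.snapshot(n);R,_=cv2.Rodrigues(np.array(d['rvec'],float));t=np.array(d['tvec'],float).ravel()
    K=np.array(d['intrinsics']);z=d['z_map'];v,u=np.mgrid[:z.shape[0],:z.shape[1]]
    c=np.stack([(u-K[0,2])*z/K[0,0],(v-K[1,2])*z/K[1,1],z],-1)
    P=(c-t)@R; P[z==0]=np.nan
    return d,P
def save(d,f,crop=None,s=1):
    im=d['pixels'][:,:,::-1]
    if crop: im=im[crop[1]:crop[3],crop[0]:crop[2]]
    cv2.imwrite('pics/'+f,cv2.resize(im,None,fx=s,fy=s,interpolation=cv2.INTER_CUBIC))
def st():
    o=monitor.observe();print({k:np.round(o[k],4).tolist() for k in ('t','eef_pos','eef_rot','wrist_force','gripper_width','gripper_force','qpos')})
E
python3 - <<'E'
from h import *
for n in('top','scene'):
    d,P=snap(n);save(d,n+'0.png');np.savez('pics/%s0.npz'%n,P=P,px=d['pixels'])
    print(n,d['intrinsics'],d['rvec'],d['tvec'])
st()
E
```

```text
pics
top [[520.25581198   0.         282.13143589]
 [  0.         520.25581198 200.77518541]
 [  0.           0.           1.        ]] [ 2.13779048 -2.15822666  0.17558296] [0.04529982 0.53653132 1.20502101]
scene [[421.84238703   0.         278.46610771]
 [  0.         421.84238703 210.0898665 ]
 [  0.           0.           1.        ]] [ 2.50132073 -0.46285722  0.13325781] [-0.47655649  0.26348885  1.09925627]
{'t': 0.1, 'eef_pos': [0.1391, 0.5574, 0.1964], 'eef_rot': [-0.0003, 0.1221, 0.9925, -0.0007], 'wrist_force': [0.0495, 0.2129, -0.3382], 'gripper_width': 1.0022, 'gripper_force': 0.0, 'qpos': [1.1197, 0.1815, 1.6079, -0.0, 1.3538, -0.2063]}
```

View pics/top0.png

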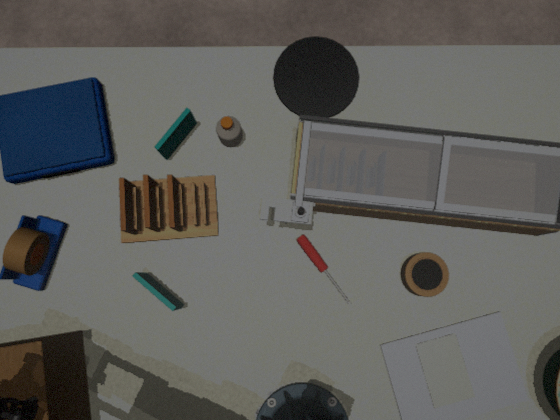

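View pics/scene0.png

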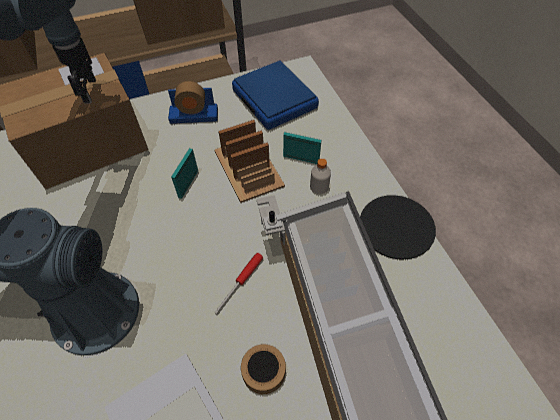

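The top view shows the rack at about (168,208) with three brown blanks, at (125,205), (150,203) and (175,203), and an empty place near (200,205). The pin and ear are at (300,211). The cabinet's left bay spans (300..440,120..210). The turquoise boards are at (176,133) and (158,290).

```bash
python3 - <<'E'
from h import *
T=np.load('pics/top0.npz');S=np.load('pics/scene0.npz')
for nm,D in(('top',T),('sc',S)):
    P=D['P'];px=D['px'].astype(int)
    for l,(u,v) in {'top':{'pin':(300,211),'plate':(268,213),'rack':(168,238),'doorframeL':(303,150),'fr':(440,150),'b0':(125,205),'b1':(149,203),'b2':(174,203)},'sc':{'pin':(271,215)}}[nm].items():
        print(nm,l,np.round(P[v,u],4),px[v,u])
# oriented rects: high rack pts
P=T['P'];px=T['px'].astype(int)
v,u=np.mgrid[:420,:560]
def rect(m,l):
    q=P[m];c,s,a=cv2.minAreaRect(q[:,:2].astype(np.float32)*1000);print(l,len(q),np.round(c,1),np.round(s,1),round(a,2),'z',np.round(np.percentile(q[:,2],[5,50,95]),4))
reg=(u>110)&(u<225)&(v>165)&(v<250)
rect(reg&(P[...,2]>.006),'rack base+')
h=reg&(P[...,2]>.09)
n,lab=cv2.connectedComponents(h.astype(np.uint8))
for i in range(1,n):
    if (lab==i).sum()>15: rect(lab==i,'blank')
cab=(u>255)&(v>105)&(v<245)
rect(cab&(P[...,2]>.1),'cab')
rect(cab&(P[...,2]>.185)&(u<320),'pintop')
ph=cab&(abs(P[...,2]-.144)<.012)&(u<292)&(v>190);rect(ph,'plate')
# front edge
im=T['px'];c=cv2.resize(im[105:250,250:560,::-1],None,fx=2.5,fy=2.5,interpolation=2)
c2=cv2.resize(im[165:250,110:230,::-1],None,fx=2.5,fy=2.5,interpolation=2)
o=np.zeros((600,800,3),np.uint8);o[:c.shape[0],:c.shape[1]]=c;o[370:370+c2.shape[0],:c2.shape[1]]=c2
c3=cv2.resize(S['px'][180:260,230:320,::-1],None,fx=2.8,fy=2.8,interpolation=2);o[370:370+c3.shape[0],320:320+c3.shape[1]]=c3
cv2.imwrite('pics/z1.png',np.clip(o.astype(float)*1.6,0,255))
E
```

```text
top pin [0.4912 0.0051 0.1968] [45 46 45]
top plate [0.4939 0.0726 0.1477] [105 108 104]
top rack [0.453  0.3174 0.0084] [114  97  70]
top doorframeL [ 0.6253 -0.0041  0.1825] [115 116 119]
top fr [ 0.6298 -0.3085  0.1557] [96 94 91]
top b0 [0.5183 0.3916 0.12  ] [33 25 17]
top b1 [0.5229 0.3393 0.1161] [54 36 26]
top b2 [0.5237 0.285  0.108 ] [33 23 19]
sc pin [ 0.4895 -0.0065  0.196 ] [5 9 5]
rack base+ 5987 [533.  325.1] [279.3 195.4] 86.37 z [0.0089 0.0313 0.1177]
blank 419 [529.1 344.9] [120.2  14.1] 4.55 z [0.0946 0.1157 0.1202]
blank 390 [529.2 290.8] [121.   13.5] 3.9 z [0.0957 0.1157 0.1203]
blank 447 [522.4 398.4] [119.5  14.5] 3.59 z [0.0943 0.1153 0.1199]
cab 24596 [ 559.9 -257. ] [670.7 240.2] 82.87 z [0.1314 0.1548 0.1817]
pintop 316 [595.6 -15.2] [ 41.2 216.4] 87.86 z [0.1855 0.1924 0.1991]
plate 636 [503.   55.9] [67.8 56.4] 88.8 z [0.1433 0.1469 0.1501][ WARN:0@0.223] global loadsave.cpp:1063 imwrite_ Unsupported depth image for selected encoder is fallbacked to CV_8U.
```

View pics/z1.png

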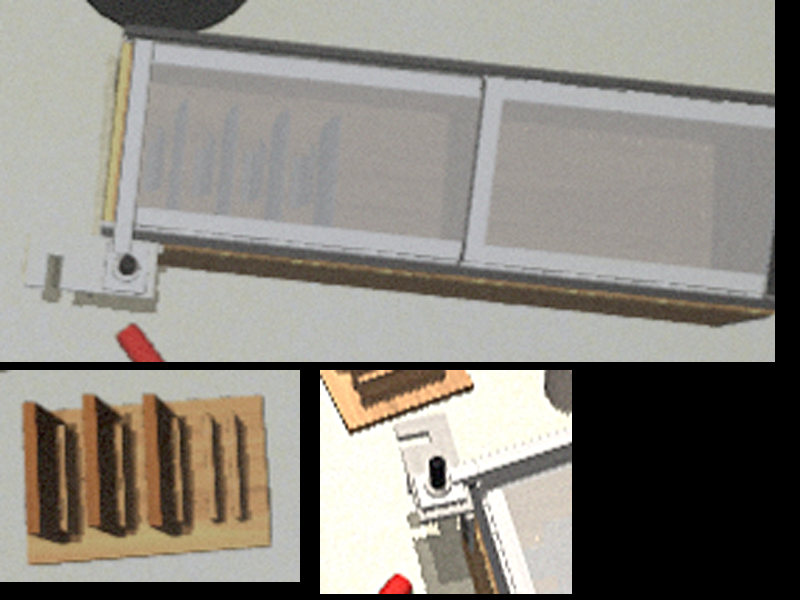

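```bash
python3 - <<'E'
from h import *
T=np.load('pics/top0.npz');S=np.load('pics/scene0.npz')
for nm,D in(('top',T),('sc',S)):
    P=D['P'];q=P.reshape(-1,3);px=D['px'].reshape(-1,3).astype(int)
    near=(abs(q[:,0]-.49)<.03)&(abs(q[:,1]-.0)<.03)
    m=near&(q[:,2]>.190)&(px.sum(1)<200)
    print(nm,'grip',m.sum(),q[m].mean(0).round(4),(q[m].max(0)-q[m].min(0)).round(4))
    m=near&(abs(q[:,2]-.155)<.003);c=cv2.minAreaRect(q[m,:2].astype(np.float32)*1000);print(' ear',m.sum(),c)
    # fin
    for x in np.arange(.52,.68,.02):
        m=(abs(q[:,0]-x)<.01)&(q[:,1]>-.05)&(q[:,1]<.04)&(q[:,2]>.147+.02+(x-.5)*.21)&(q[:,2]<.25)
        if m.sum()>5: print('  fin x%.2f'%x,m.sum(),np.percentile(q[m,1],[3,50,97]).round(4),q[m,2].max().round(4),np.median(q[m,2]).round(4))
    m=(q[:,1]<-.34)&(q[:,1]>-.55)&(q[:,0]>.42)&(q[:,0]<.75)&(q[:,2]>.13)&(q[:,2]<.22)
    A=np.c_[q[m,:2],np.ones(m.sum())]
    w=np.ones(m.sum(),bool)
    for _ in range(6):
        s=np.linalg.lstsq(A[w],q[m,2][w],rcond=None)[0];w=abs(A@s-q[m,2])<.004
    print(' plane',s,np.degrees(np.arctan2(s[1],s[0])),np.hypot(*s[:2]),w.sum())
    m=(q[:,0]>.44)&(q[:,0]<.62)&(q[:,1]>.24)&(q[:,1]<.45)&(q[:,2]>.1135)&(q[:,2]<.121)
    for y0 in(.398,.345,.291):
        k=m&(abs(q[:,1]-y0)<.025)
        if k.sum()>20:
            c=q[k,:2].mean(0);print(' blank',k.sum(),cv2.minAreaRect(q[k,:2].astype(np.float32)*1000),c.round(4))
E
```

```text
top grip 30 [0.4943 0.003  0.195 ] [0.011  0.0125 0.0078]
 ear 171 ((496.4195861816406, 1.5901546478271484), (37.677608489990234, 43.02676773071289), 86.34078216552734)
 plane [ 0.21124838 -0.02474092  0.0329279 ] -6.679918813646952 0.2126922448418236 7170
 blank 272 ((522.3663330078125, 398.3263244628906), (119.29405212402344, 12.919452667236328), 4.038130760192871) [0.5216 0.3982]
 blank 263 ((529.7938232421875, 344.74163818359375), (118.03874206542969, 13.058947563171387), 4.168842315673828) [0.5279 0.3445]
 blank 268 ((529.152099609375, 290.858642578125), (118.06517791748047, 12.71972942352295), 4.104445457458496) [0.5297 0.2907]
sc grip 28 [ 0.4926 -0.0017  0.195 ] [0.0119 0.0134 0.0087]
 ear 121 ((495.97857666015625, -1.2218093872070312), (38.470130920410156, 46.597171783447266), 84.74927520751953)
 plane [ 0.21262791 -0.02730279  0.03266331] -7.31710721580333 0.21437367014493125 7822
 blank 123 ((520.8805541992188, 394.6927795410156), (118.5314712524414, 17.479034423828125), 3.471221685409546) [0.5204 0.3945]
 blank 127 ((527.0609130859375, 341.0880126953125), (119.60954284667969, 15.885078430175781), 3.114248752593994) [0.5272 0.3408]
 blank 122 ((527.0934448242188, 286.74346923828125), (118.39224243164062, 15.862038612365723), 2.2891862392425537) [0.5249 0.2867]
```

```bash
cat >> h.py <<'E'
from scipy.spatial.transform import Rotation as Ro
def plan(x,y,z,deg):
    "down pose, tool y = world y turned by deg; prints turn (tool z, full-scale units) then shift in tool axes after the turn"
    o=monitor.observe();w=np.array(o['eef_rot']);R=Ro.from_quat(w[[1,2,3,0]])
    f=np.radians(deg);G=Ro.from_matrix(np.array([[-np.cos(f),-np.sin(f),0],[-np.sin(f),np.cos(f),0],[0,0,-1]]).T)
    rv=(R.inv()*G).as_rotvec()/(np.pi/2);s=G.inv().apply(np.array([x,y,z])-o['eef_pos'])/.1
    print('turn',rv.round(4),'shift',s.round(4),'len mm',round(float(np.linalg.norm(s))*100,1))
E
python3 - <<'E'
from h import *
st();plan(.139,.557,.28,-7);plan(.4935,.001,.28,-7)
E
```

```text
{'t': 0.1, 'eef_pos': [0.1391, 0.5574, 0.1964], 'eef_rot': [-0.0003, 0.1221, 0.9925, -0.0007], 'wrist_force': [0.0495, 0.2129, -0.3382], 'gripper_width': 1.0022, 'gripper_force': 0.0, 'qpos': [1.1197, 0.1815, 1.6079, -0.0, 1.3538, -0.2063]}
turn [-0.001  -0.0003 -0.0781] shift [ 6.000e-04 -3.800e-03 -8.362e-01] len mm 83.6
turn [-0.001  -0.0003 -0.0781] shift [-4.1956 -5.0903 -0.8362] len mm 664.9
```

```bash
python3 -m inch '[[0,0,-0.42,0,0,-0.078,-1],[0,0,-0.42,0,0,0,-1],[-0.28,-0.34,0,0,0,0,-1],[-0.28,-0.34,0,0,0,0,-1],[-0.28,-0.34,0,0,0,0,-1],[-0.28,-0.34,0,0,0,0,-1],[-0.28,-0.34,0,0,0,0,-1],[-0.28,-0.34,0,0,0,0,-1]]' | tail -1
python3 -m inch '[[-0.28,-0.34,0,0,0,0,-1],[-0.28,-0.34,0,0,0,0,-1],[-0.28,-0.34,0,0,0,0,-1],[-0.28,-0.34,0,0,0,0,-1],[-0.28,-0.34,0,0,0,0,-1],[-0.28,-0.34,0,0,0,0,-1],[-0.28,-0.34,0,0,0,0,-0.4],[0,0,0,0,0,0,-0.4]]'
python3 -m inch '[[0,0,0,0,0,0,-0.4],[0,0,0,0,0,0,-0.4]]' | tail -1
python3 - <<'E'
from h import *
st();plan(.4935,.001,.167,-7)
E
```

```text
gripper_force: 0.0
t: 1.7
eef_pos: [0.4485, 0.0706, 0.2806]
eef_rot: [-0.0, 0.064, 0.998, -0.001]
wrist_force: [-0.4, 0.4, -0.4]
gripper_width: 0.706
gripper_force: 0.0
gripper_force: 0.0
{'t': 1.9, 'eef_pos': [0.4461, 0.0755, 0.2809], 'eef_rot': [-0.0004, 0.0608, 0.9981, 0.0002], 'wrist_force': [0.0494, 1.2412, -0.6582], 'gripper_width': 0.7018, 'gripper_force': 0.0, 'qpos': [-0.096, -0.1659, 1.7878, 0.0004, 1.5205, -1.5451]}
turn [ 0.0002 -0.0006  0.0003] shift [-0.5615 -0.6818  1.1389] len mm 144.1
```

```bash
python3 -m inch '[[-0.28,-0.34,0,0,0,0,-0.4],[-0.28,-0.34,0,0,0,0,-0.4],[0,0,0.3,0,0,0,-0.4],[0,0,0.25,0,0,0,-0.4],[0,0,0,0,0,0,-0.4],[0,0,0,0,0,0,-0.4]]' | tail -1
python3 - <<'E'
from h import *
st();plan(.4935,.001,.167,-7)
d,P=snap('scene');save(d,'p1.png',(200,150,330,270),5)
E
```

```text
gripper_force: 0.0
{'t': 2.5, 'eef_pos': [0.4937, 0.0017, 0.2266], 'eef_rot': [-0.0002, 0.0601, 0.9982, 0.0001], 'wrist_force': [-1.0026, 0.1565, 0.8842], 'gripper_width': 0.6946, 'gripper_force': 0.0, 'qpos': [-0.2376, -0.0294, 1.7712, 0.0001, 1.4003, -1.6881]}
turn [ 0.0001 -0.0003  0.0012] shift [ 0.0007 -0.0071  0.5961] len mm 59.6
```

View pics/p1.png

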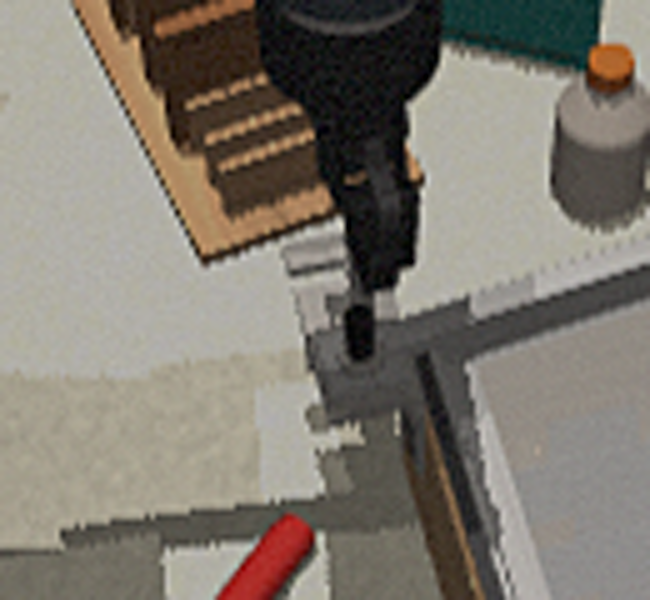

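The fingers stand right above the black grip at crop (358,330), and both jaws straddle it. I'll descend and close.

```bash
python3 -m inch '[[0,-0.01,0.2,0,0,0,-0.4],[0,0,0.2,0,0,0,-0.4],[0,0,0.19,0,0,0,-0.4],[0,0,0,0,0,0,-0.4]]' | grep -E 'pos|wrist'
python3 -m inch '[[0,0,0,0,0,0,0.4],[0,0,0,0,0,0,0.4],[0,0,0,0,0,0,0.6],[0,0,0,0,0,0,0.7]]' | tail -4
python3 -m inch '[[0,0,0,0,0,0,0.8],[0,0,0,0,0,0,0.8],[0,0,0,0,0,0,1],[0,0,0,0,0,0,1]]'
```

```text
eef_pos: [0.493, 0.0003, 0.1666]
wrist_force: [-1.1, 0.2, 0.5]
eef_rot: [0.001, 0.061, 0.998, -0.0]
wrist_force: [1.3, 0.2, 0.5]
gripper_width: 0.152
gripper_force: 0.0
t: 3.75
eef_pos: [0.4939, -0.0006, 0.1672]
eef_rot: [-0.0, 0.061, 0.998, 0.0]
wrist_force: [-0.2, -0.3, -0.3]
gripper_width: 0.001
gripper_force: 0.0
```

```bash
python3 - <<'E'
from h import *
d,P=snap('scene');d2,P2=snap('top')
a=cv2.resize(d['pixels'][170:250,240:320,::-1],None,fx=5,fy=5,interpolation=2)
b=cv2.resize(d2['pixels'][170:250,260:340,::-1],None,fx=5,fy=5,interpolation=2)
cv2.imwrite('pics/p2.png',np.clip(np.hstack([a,b]).astype(float)*1.5,0,255).astype(np.uint8))
E
```

```text
(no output)
```

View pics/p2.png

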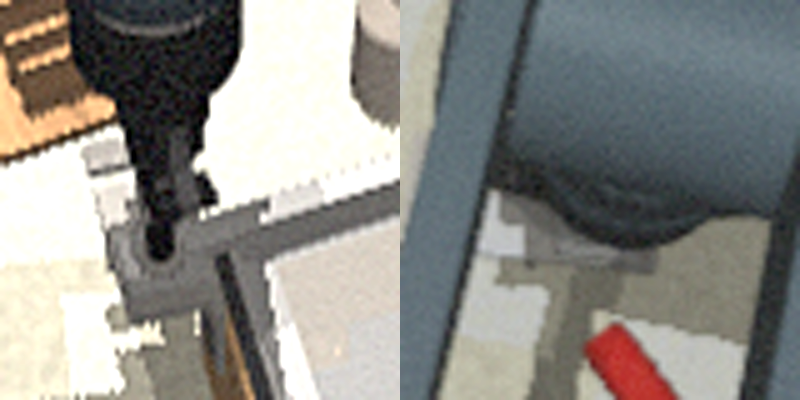

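The pin at left crop (160,240) is still upright in its bore. The closed fingertips seem to be beside it. I'll project the TCP to find the offset.

```bash
python3 - <<'E'
from h import *
d,P=snap('scene')
K=d['intrinsics'];
for p in([.494,-.0006,.167],[.494,-.0006,.186],[.494,-.0006,.196],[.494,-.0006,.155],[.494,-.02,.196],[.474,0,.196]):
    uv,_=cv2.projectPoints(np.array([p]),np.array(d['rvec'],float),np.array(d['tvec'],float),np.array(K,float),None);u=uv.ravel();print(p,u.round(1),'in crop',((u-[240,170])*5).round())
q=P[205:228,262:285]
for r in range(205,228,2):
    print(r,' '.join('%4d,%4d,%4d|'%tuple((P[r,c]*1000).round()) for c in range(266,280,2)))
im=d['pixels'][185:235,250:300,::-1];cv2.imwrite('pics/p3.png',np.clip(cv2.resize(im,None,fx=11,fy=11,interpolation=0).astype(float)*2,0,255).astype(np.uint8))
E
```

```text
[0.494, -0.0006, 0.167] [272.1 219.1] in crop [161. 245.]
[0.494, -0.0006, 0.186] [272.  214.8] in crop [160. 224.]
[0.494, -0.0006, 0.196] [271.9 212.6] in crop [159. 213.]
[0.494, -0.0006, 0.155] [272.2 221.7] in crop [161. 258.]
[0.494, -0.02, 0.196] [274.6 218.7] in crop [173. 244.]
[0.474, 0, 0.196] [264.1 214.8] in crop [121. 224.]
205  529, 157,   2|  480, -16, 256|  485, -16, 253|  489, -19, 255|  484, -48, 296|  487, -53, 300|  491, -52, 297|
207  497,  54, 145|  480, -16, 248|  485, -15, 244|  479, -46, 288|  483, -48, 289|  486, -55, 297|  490, -56, 296|
209  495,  48, 146|  482,  -8, 228|  477, -39, 272|  476, -56, 296|  480, -58, 296|  484, -60, 297|  488, -60, 294|
211  492,  41, 148|  482,  -6, 217|  477, -39, 263|  474, -60, 295|  478, -62, 295|  483, -63, 293|  487, -64, 293|
213  490,  34, 148|  482,  -8, 211|  485, -13, 215|  475, -59, 285|  477, -65, 292|  499, -17, 215|  519,  23, 148|
215  488,  30, 146|  492,  27, 148|  488,  -4, 193|  492,  -8, 196|  497,  -6, 191|  508,  10, 163|  513,   9, 162|
217  484,  18, 156|  489,  16, 156|  488,  -4, 184|  492,  -7, 187|  498,  -4, 179|  506,   4, 163|  511,   2, 164|
219  482,  12, 157|  486,   9, 158|  487,  -4, 176|  492,  -5, 175|  498,  -3, 168|  506,   3, 155|  509,  -2, 162|
221  480,   7, 154|  484,   2, 161|  487,  -4, 167|  491,  -8, 171|  498,  -4, 161|  502,  -6, 161|  508,  -5, 156|
223  478,   1, 156|  482,  -4, 161|  486,  -6, 161|  491,  -6, 159|  495, -10, 162|  502,  -7, 154|  506, -10, 155|
225  477,  -2, 151|  480,  -7, 156|  485,  -9, 157|  489, -12, 158|  494, -13, 158|  500, -13, 154|  503, -17, 158|
227  474, -11, 157|  479, -12, 155|  483, -14, 155|  488, -16, 156|  493, -17, 155|  498, -18, 154|  502, -20, 153|
```

View pics/p3.png

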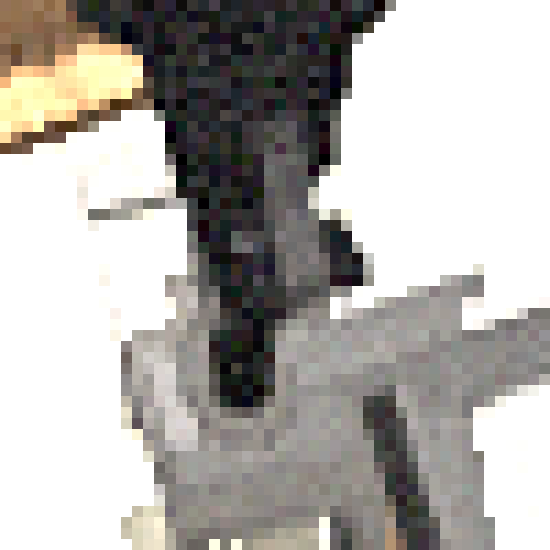

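```bash
python3 -m inch '[[0,0,-0.4,0,0,0,1],[0,0,-0.4,0,0,0,1],[0.3,0.5,0,0,0,0,1],[0.3,0.5,0,0,0,0,1],[0,0,0,0,0,0,1],[0,0,0,0,0,0,1]]' >/dev/null
python3 - <<'E'
from h import *
st();o=monitor.observe();p=np.array(o['eef_pos'])
for n in('scene','top'):
    d,P=snap(n);q=P.reshape(-1,3);px=d['pixels'].reshape(-1,3)
    m=(np.linalg.norm(q[:,:2]-p[:2],axis=1)<.06)&(q[:,2]>.16)
    print(n,m.sum())
    k=q[m]
    for z in np.arange(.2,.36,.01):
        w=abs(k[:,2]-z)<.005
        if w.sum()>3: print(round(z,2),w.sum(),(k[w].min(0)[:2]-p[:2]).round(3),(k[w].max(0)[:2]-p[:2]).round(3))
    uv,_=cv2.projectPoints(p[None],np.array(d['rvec'],float),np.array(d['tvec'],float),np.array(d['intrinsics'],float),None);print(uv.ravel())
    if n=='scene':
        u,v=uv.ravel().astype(int);save(d,'p4.png',(u-60,v-80,u+60,v+30),5);
E
```

```text
{'t': 4.5, 'eef_pos': [0.453, 0.0917, 0.2474], 'eef_rot': [0.0004, 0.0597, 0.9982, -0.0002], 'wrist_force': [0.3151, -0.0945, 0.2747], 'gripper_width': -0.0017, 'gripper_force': 0.0, 'qpos': [-0.0578, -0.1222, 1.8159, -0.0004, 1.4472, -1.509]}
scene 3850
0.29 21 [-0.011 -0.016] [ 0.009 -0.003]
0.3 22 [-0.012 -0.018] [0.009 0.005]
0.31 7 [-0.009 -0.018] [ 0.003 -0.015]
0.33 9 [-0.015 -0.036] [ 0.003 -0.006]
0.34 13 [-0.016 -0.041] [ 0.012 -0.014]
0.35 31 [-0.019 -0.052] [ 0.014 -0.009]
[242.65447022 176.68907421]
top 5880
[257.65667939 227.19021794]
```

View pics/p4.png

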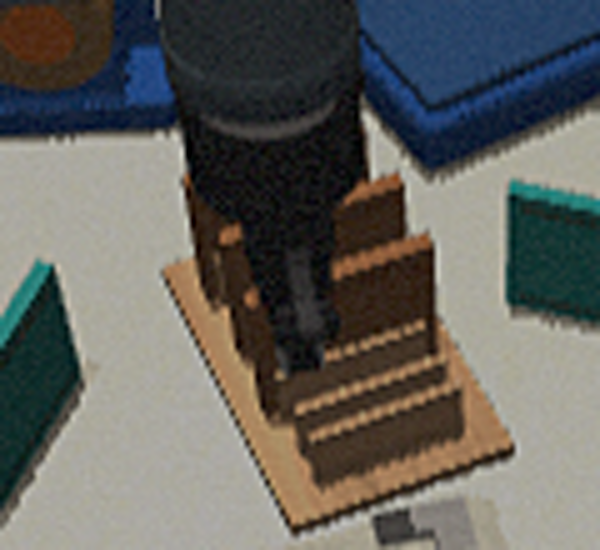

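The fingertips, at crop (300,375), really end near z=0.286 while the reported TCP is 0.247. So the true tip is about 38 mm above the reported one, with xy in agreement. That explains closing above the pin, so I'll go lower by that amount and watch the force.

```bash
python3 -m inch '[[0,0,0,0,0,0,-0.4],[-0.3,-0.5,0,0,0,0,-0.4],[-0.3,-0.5,0,0,0,0,-0.4],[0,0,0.4,0,0,0,-0.4],[0,0,0.4,0,0,0,-0.4],[0,0,0,0,0,0,-0.4],[0,0,0,0,0,0,-0.4]]' | grep -E 'pos|wrist|width'
python3 -m inch '[[0,0,0.18,0,0,0,-0.4],[0,0,0.18,0,0,0,-0.4],[0,0,0,0,0,0,-0.4]]' | grep -E 'pos|wrist|width'
python3 -m inch '[[0,0,0,0,0,0,0.3],[0,0,0,0,0,0,0.4],[0,0,0,0,0,0,0.5],[0,0,0,0,0,0,0.6],[0,0,0,0,0,0,0.6]]' | grep -E 'pos|wrist|width|force'
python3 -m inch '[[0,0,0,0,0,0,0.7],[0,0,0,0,0,0,0.8],[0,0,0,0,0,0,0.8]]' | grep -E 'pos|wrist|width|force'
```

```text
eef_pos: [0.4937, -0.0012, 0.1673]
wrist_force: [0.7, -0.0, 0.9]
gripper_width: 0.702
eef_pos: [0.494, -0.0005, 0.1317]
wrist_force: [-1.8, 0.3, 1.5]
gripper_width: 0.703
eef_pos: [0.4943, -0.0005, 0.1317]
wrist_force: [0.4, 0.6, 1.5]
gripper_width: 0.194
gripper_force: 0.3
eef_pos: [0.4943, -0.0001, 0.1317]
wrist_force: [1.0, 3.8, 5.8]
gripper_width: 0.142
gripper_force: 58.4
```

```bash
python3 -m inch '[[0,0,-0.1,0,0,0,0.8],[0,0,-0.2,0,0,0,0.8],[0,0,-0.3,0,0,0,0.8],[0,0,0,0,0,0,0.8]]' | grep -E 'pos|wrist|force'
python3 -m inch '[[0,0.2,0,0,0,0,0.8],[0,0.2,0,0,0,0,0.8],[0,0.22,0,0,0,0,0.8],[0,0,0,0,0,0,0.8],[0,0,0,0,0,0,0.8]]' | grep -E 'pos|wrist|force|width'
python3 - <<'E'
from h import *
st()
d,P=snap('scene');save(d,'p5.png',(225,150,315,240),6)
E
```

```text
eef_pos: [0.4964, -0.0016, 0.1955]
wrist_force: [0.6, -0.4, 0.5]
gripper_force: 59.1
eef_pos: [0.5011, 0.0608, 0.1908]
wrist_force: [-0.2, 0.1, -0.1]
gripper_width: 0.145
gripper_force: 59.0
{'t': 7.3, 'eef_pos': [0.5011, 0.0608, 0.1908], 'eef_rot': [-0.0004, 0.0605, 0.9982, -0.0004], 'wrist_force': [-0.2298, 0.1082, -0.0512], 'gripper_width': 0.1449, 'gripper_force': 59.0421, 'qpos': [-0.1142, 0.029, 1.7865, -0.001, 1.3269, -1.5636]}
```

View pics/p5.png

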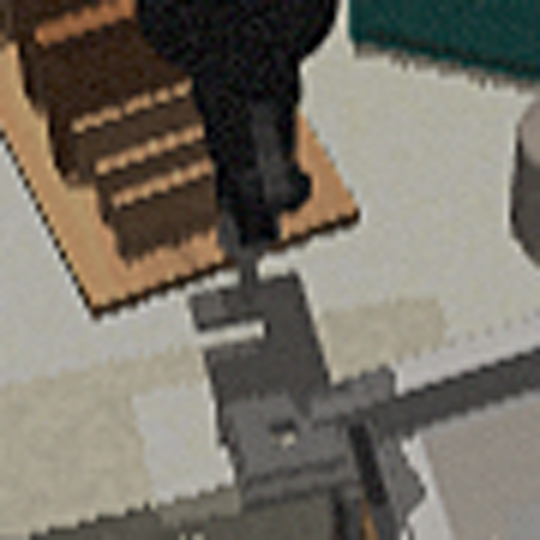

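The pin is held with its shank tip at crop (250,280). The empty bore shows at crop (285,435), and the slot runs from (200,335) to its closed end at (265,325). I'll check this by projection.

```bash
python3 - <<'E'
from h import *
d,P=snap('scene')
f=np.radians(-7)
def pr(p):
    uv,_=cv2.projectPoints(np.array([p],float),np.array(d['rvec'],float),np.array(d['tvec'],float),np.array(d['intrinsics'],float),None);return ((uv.ravel()-[225,150])*6).round(1)
print('tip',pr([.5011,.0608,.169]),'bore',pr([.494,-.0005,.155]))
b=np.array([.494,-.0005])
for dx,dy in((0,62),(10,62),(-19,62),(-19,68.5),(-19,55.5)):
    w=b+np.array([[np.cos(f),-np.sin(f)],[np.sin(f),np.cos(f)]])@np.array([dx,dy])/1000;print(dx,dy,w.round(4),pr([*w,.147]))
E
```

```text
tip [248.5 295.8] bore [283.1 429.9]
0 62 [0.5016 0.061 ] [250.9 324.6]
10 62 [0.5115 0.0598] [273.1 320.1]
-19 62 [0.4827 0.0634] [208.5 333.3]
-19 68.5 [0.4835 0.0698] [205.3 321.6]
-19 55.5 [0.4819 0.0569] [211.7 345.1]
```

```bash
python3 -m inch '[[0.03,0,0.2,0,0,0,0.8],[0,0,0.1,0,0,0,0.8],[0,0,0,0,0,0,0.8]]' | grep -E 'pos|wrist'
python3 -m inch '[[0,0,0.1,0,0,0,0.8],[0,0,0,0,0,0,0.8]]' | grep -E 'pos|wrist'
python3 -m inch '[[0,0,0.1,0,0,0,0.8],[0,0,0.07,0,0,0,0.8],[0,0,0,0,0,0,0.8],[0,0,0,0,0,0,0.8]]' | grep -E 'pos|wrist'
```

```text
eef_pos: [0.4973, 0.0615, 0.1596]
wrist_force: [-0.1, 2.3, -1.7]
eef_pos: [0.4984, 0.0616, 0.1503]
wrist_force: [0.8, 3.5, -3.2]
eef_pos: [0.498, 0.0618, 0.133]
wrist_force: [2.1, 4.6, -3.7]
```

```bash
python3 -m inch '[[0,0.02,0.0,0,0,0,0.8],[0,0,0,0,0,0,0.8]]' | grep -E 'pos|wrist'
python3 -m inch '[[0,0.0,0.05,0,0,0,0.8],[0,0,0.03,0,0,0,0.8],[0,0,0,0,0,0,0.8]]' | grep -E 'pos|wrist'
python3 - <<'E'
from h import *
st()
d,P=snap('scene');save(d,'p6.png',(225,150,315,240),6)
E
```

```text
eef_pos: [0.4983, 0.0629, 0.1337]
wrist_force: [-0.2, 0.1, -0.1]
eef_pos: [0.4981, 0.0632, 0.1254]
wrist_force: [-0.9, -0.5, -0.4]
{'t': 8.8, 'eef_pos': [0.4981, 0.0632, 0.1254], 'eef_rot': [-0.0007, 0.0612, 0.9981, -0.0001], 'wrist_force': [-0.8783, -0.465, -0.3773], 'gripper_width': 0.1466, 'gripper_force': 59.063, 'qpos': [-0.1105, 0.0984, 1.8543, -0.0004, 1.1903, -1.5587]}
```

View pics/p6.png

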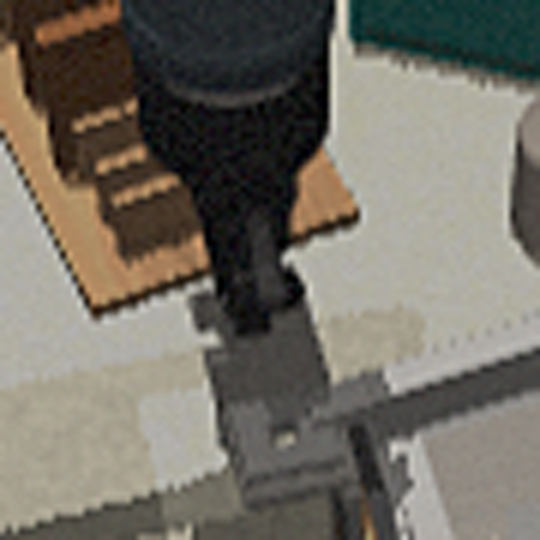

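```bash
python3 -m inch '[[0,0,0.012,0,0,0,0.8],[0,0,0,0,0,0,0.4],[0,0,0,0,0,0,0.1],[0,0,0,0,0,0,0.1],[0,0,0,0,0,0,0.1]]' | grep -E 'pos|wrist|width'
python3 -m inch '[[0,0,-0.2,0,0,0,0.1],[0,0,-0.4,0,0,0,0.1],[0,0,-0.4,0,0,0,0.1],[0,0,0,0,0,0,0.1]]' | grep -E 'pos|wrist|width'
python3 - <<'E'
from h import *
T=np.load('pics/top0.npz');S=np.load('pics/scene0.npz')
f=np.radians(-7);b=np.array([.494,-.0005])
for nm,D,bias in(('top',T,.002),('sc',S,-.0025)):
    q=D['P'].reshape(-1,3);r=q[:,:2]-b-[0,bias];cx=r@[np.cos(f),np.sin(f)];cy=r@[-np.sin(f),np.cos(f)]
    for x0 in(.04,.08,.12,.16):
        print(nm,x0,end=': ')
        for y0 in np.arange(-.03,.026,.004):
            m=(abs(cx-x0)<.01)&(abs(cy-y0)<.002);print('%d:%s'%(y0*1000,(np.nanmedian(q[m,2])*1000).round(0) if m.any() else '-'),end=' ')
        print()
    # fin length along cy~0
    m=(abs(cy)<.005)&(q[:,2]>.165)&(cx>0.012);print('fin cx',np.nanpercentile(cx[m],[1,99]).round(3))
d,P=snap('scene');save(d,'p7.png',(225,150,315,240),6)
E
```

```text
eef_pos: [0.4988, 0.0634, 0.1251]
wrist_force: [0.7, 0.5, 0.6]
gripper_width: 0.455
eef_pos: [0.5025, 0.063, 0.2314]
wrist_force: [-0.1, -0.6, 0.0]
gripper_width: 0.449
top 0.04: -30:136.0 -26:134.0 -22:135.0 -18:135.0 -13:135.0 -9:134.0 -5:136.0 -1:146.0 2:167.0 6:167.0 10:166.0 13:164.0 18:125.0 22:127.0 
top 0.08: -30:139.0 -26:140.0 -22:141.0 -18:140.0 -13:141.0 -9:140.0 -5:140.0 -1:142.0 2:175.0 6:176.0 10:177.0 13:174.0 18:131.0 22:132.0 
top 0.12: -30:150.0 -26:149.0 -22:150.0 -18:151.0 -13:149.0 -9:148.0 -5:150.0 -1:151.0 2:185.0 6:184.0 10:184.0 13:183.0 18:139.0 22:139.0 
top 0.16: -30:157.0 -26:157.0 -22:157.0 -18:156.0 -13:157.0 -9:159.0 -5:158.0 -1:159.0 2:193.0 6:191.0 10:193.0 13:193.0 18:148.0 22:148.0 
fin cx [0.025 0.208]
sc 0.04: -30:135.0 -26:134.0 -22:133.0 -18:136.0 -13:133.0 -9:135.0 -5:133.0 -1:139.0 2:156.0 6:169.0 10:166.0 13:167.0 18:125.0 22:- 
sc 0.08: -30:142.0 -26:142.0 -22:142.0 -18:141.0 -13:141.0 -9:142.0 -5:142.0 -1:150.0 2:164.0 6:178.0 10:177.0 13:175.0 18:- 22:- 
sc 0.12: -30:151.0 -26:150.0 -22:150.0 -18:149.0 -13:150.0 -9:150.0 -5:151.0 -1:162.0 2:169.0 6:185.0 10:185.0 13:187.0 18:183.0 22:- 
sc 0.16: -30:159.0 -26:160.0 -22:158.0 -18:159.0 -13:158.0 -9:159.0 -5:159.0 -1:160.0 2:178.0 6:194.0 10:193.0 13:193.0 18:193.0 22:- 
fin cx [0.027 0.204]
```

View pics/p7.png

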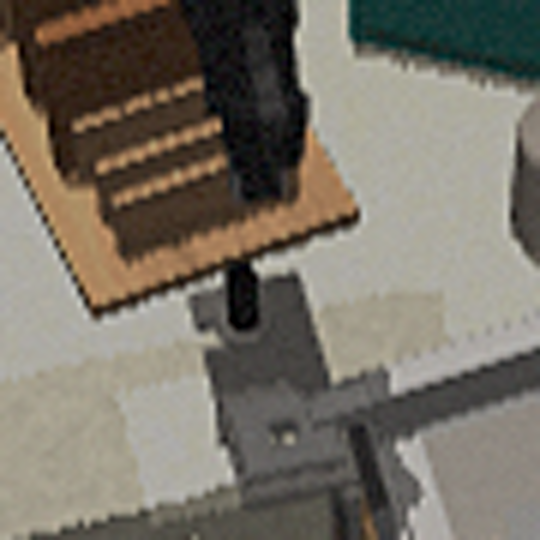

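The pin now hangs in the notch, collar on the plate, at crop (243,300), and it's free of the gripper. Next is the pull.

```bash
python3 - <<'E'
from h import *
plan(.5843,-.0035,.12,-7)
E
```

```text
turn [ 0.      0.0044 -0.    ] shift [-0.9089 -0.56    1.0837] len mm 152.1
```

```bash
python3 -m inch '[[-0.3,-0.19,0,0,0,0,0.1],[-0.3,-0.19,0,0,0,0,0.1],[-0.31,-0.18,0,0,0,0,0.1],[0,0,0.4,0,0,0,0.1],[0,0,0.3,0,0,0,0.1],[0,0,0.2,0,0,0,0.1],[0,0,0.18,0,0,0,0.1],[0,0,0,0,0,0,0.1]]' | grep -E 'pos|wrist'
python3 -m inch '[[0,0,0,0,0,0,0.4],[0,0,0,0,0,0,0.5],[0,0,0,0,0,0,0.6],[0,0,0,0,0,0,0.8],[0,0,0,0,0,0,0.8]]' | grep -E 'pos|wrist|width|force'
```

```text
eef_pos: [0.5788, -0.0027, 0.1125]
wrist_force: [-0.5, -0.4, -0.4]
eef_pos: [0.583, -0.0032, 0.1184]
wrist_force: [-1.1, 1.9, 5.8]
gripper_width: 0.175
gripper_force: 60.2
```

```bash
python3 -m inch '[[0,-0.15,0,0,0,0,0.8],[0,-0.25,0,0,0,0,0.8],[0,-0.25,0,0,0,0,0.8],[0,0,0,0,0,0,0.8]]' | grep -E 'pos|wrist'
python3 -m inch '[[0,-0.3,0,0,0,0,0.8],[0,-0.3,0,0,0,0,0.8],[0,-0.3,0,0,0,0,0.8],[0,-0.3,0,0,0,0,0.8],[0,-0.3,0,0,0,0,0.8],[0,-0.25,0,0,0,0,0.8],[0,-0.1,0,0,0,0,0.8],[0,0,0,0,0,0,0.8]]' | grep -E 'pos|wrist'
python3 -m inch '[[0,-0.08,0,0,0,0,0.8],[0,0,0,0,0,0,0.8]]' | grep -E 'pos|wrist|width|force'
python3 -m inch '[[0,-0.06,0,0,0,0,0.8],[0,0,0,0,0,0,0.8]]' | grep -E 'pos|wrist|width|force'
```

```text
eef_pos: [0.5749, -0.0711, 0.1184]
wrist_force: [-0.6, -1.8, 5.5]
eef_pos: [0.5532, -0.2542, 0.1184]
wrist_force: [4.9, -2.4, 3.6]
eef_pos: [0.5524, -0.2607, 0.1184]
wrist_force: [3.9, -2.8, 3.8]
gripper_width: 0.176
gripper_force: 60.4
eef_pos: [0.5522, -0.2617, 0.1184]
wrist_force: [5.6, 13.3, 10.1]
gripper_width: 0.173
gripper_force: 61.5
```

```bash
python3 -m inch '[[0,-0.03,0,0,0,0,0.8],[0,0,0,0,0,0,0.8]]' | grep -E 'pos|wrist|width|force'
python3 -m inch '[[0,0.03,0,0,0,0,0.7],[0,0,0,0,0,0,0.45],[0,0,0,0,0,0,0.38],[0,0,0,0,0,0,0.38],[0,0,-0.1,0,0,0,0.38],[0,0,-0.3,0,0,0,0.38],[0,0,-0.5,0,0,0,0.38],[0,0,-0.5,0,0,0,0.38]]' | grep -E 'pos|wrist|width|force'
python3 -m inch '[[0,0.4,-0.3,0,0,0,0.2],[0,0.4,0,0,0,0,0.2],[0,0.4,0,0,0,0,0.2],[0,0.4,0,0,0,0,0.2],[0,0.4,0,0,0,0,0.2],[0.2,0.4,0,0,0,0,0.2],[0.2,0.4,0,0,0,0,0.2],[0,0,0,0,0,0,0.2]]' | grep -E 'pos|wrist'
python3 - <<'E'
from h import *
for n in('top','scene'):
    d,P=snap(n);np.savez('pics/%s1.npz'%n,P=P,px=d['pixels'])
    im=d['pixels'][:,:,::-1]
    if n=='top': a=cv2.resize(im[100:250,110:460],None,fx=2.2,fy=2.2,interpolation=2)
    else: b=cv2.resize(im[150:300,210:400],None,fx=1.7,fy=1.7,interpolation=2)
o=np.zeros((600,790,3),np.uint8);o[:a.shape[0],:a.shape[1]]=a;o[335:335+b.shape[0],:b.shape[1]]=b
cv2.imwrite('pics/z2.png',np.clip(o*1.6,0,255).astype(np.uint8));st()
E
```

```text
eef_pos: [0.5522, -0.2617, 0.1184]
wrist_force: [6.5, 24.0, 12.9]
gripper_width: 0.175
gripper_force: 62.0
eef_pos: [0.5491, -0.2654, 0.2583]
wrist_force: [0.8, 0.2, 0.2]
gripper_width: 0.312
gripper_force: 0.0
eef_pos: [0.5429, 0.0217, 0.288]
wrist_force: [0.2, 0.8, 0.1]
{'t': 14.6, 'eef_pos': [0.5444, 0.0178, 0.2879], 'eef_rot': [0.0006, 0.0603, 0.9982, -0.0003], 'wrist_force': [0.1808, 0.7617, 0.4725], 'gripper_width': 0.4002, 'gripper_force': 0.0, 'qpos': [-0.1849, 0.0494, 1.5696, -0.0005, 1.5213, -1.635]}
```

View pics/z2.png

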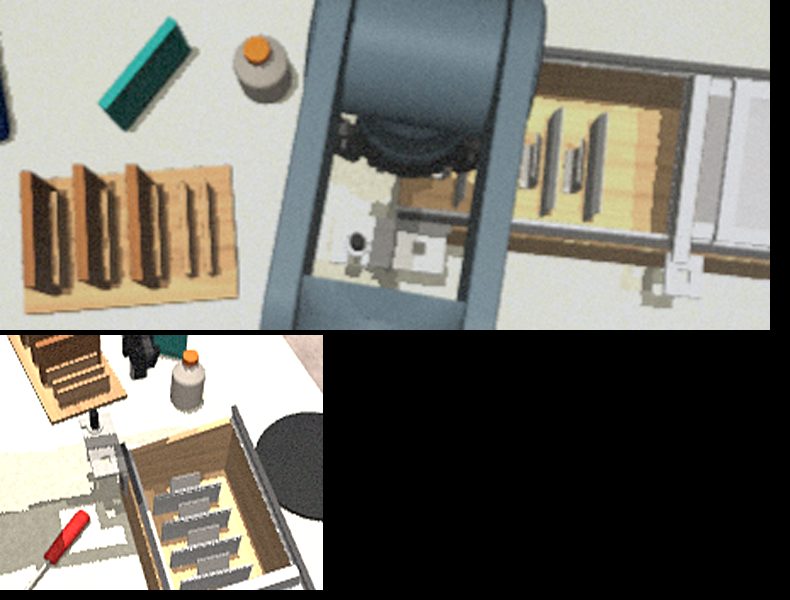

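The door is fully open behind its neighbour, with its fin at (690,160) in the crop. The pin hangs in the notch at (357,243), and the clip fins are visible from (460,190) to (600,165). The rack looks unmoved. I'll measure the clips.

```bash
python3 - <<'E'
from h import *
f=np.radians(-6.9);b=np.array([.494,-.0005])
for nm,bias in(('top',.002),('scene',-.0025)):
    D=np.load('pics/%s1.npz'%nm)
    q=D['P'].reshape(-1,3);r=q[:,:2]-b-[0,bias];cx=(r@[np.cos(f),np.sin(f)])*1000;cy=(r@[-np.sin(f),np.cos(f)])*1000;z=q[:,2]*1000
    bay=(cx>30)&(cx<190)&(cy<8)&(cy>-230)
    m=bay&(z>50)&(z<95)
    h,e=np.histogram(cy[m],np.arange(-230,12,4));print(nm,[(int(a),int(n)) for a,n in zip(e,h) if n>5])
    for lo,hi in((76,84),):
        k=m&(z>lo)&(z<hi)
        h,e=np.histogram(cy[k],np.arange(-230,12,3));print('top',[(int(a),int(n)) for a,n in zip(e,h) if n>4])
        print('cx ext',np.percentile(cx[k],[2,50,98]).round(1))
        for c in range(-210,10,12):
            kk=k&(abs(cy-c)<6)
            if kk.sum()>10: print(c,cy[kk].mean().round(1),np.percentile(cx[kk],[3,97]).round(0),kk.sum())
    # front & back wall inner/track
    kk=(abs(cy+100)<50)&(z>125)&(z<200);h,e=np.histogram(cx[kk],np.arange(0,240,5));print('walls',[(int(a),int(n)) for a,n in zip(e,h) if n>8])
    kk=(abs(cx-110)<40)&(z>140)&(abs(cy)<40);h,e=np.histogram(cy[kk],np.arange(-40,40,4));print('endwall',[(int(a),int(n)) for a,n in zip(e,h) if n>4])
E
```

```text
top [(-190, 42), (-186, 117), (-182, 104), (-174, 9), (-170, 16), (-166, 18), (-162, 14), (-142, 38), (-138, 112), (-134, 82), (-126, 12), (-122, 18), (-118, 24), (-114, 14), (-46, 12), (-42, 25), (-38, 14)]
top [(-191, 5), (-188, 39), (-185, 49), (-164, 12), (-140, 42), (-137, 48), (-116, 20), (-113, 6), (-44, 11), (-41, 9)]
cx ext [ 69.2 118.6 174.6]
-186 -185.0 [ 71. 173.] 96
-162 -162.0 [101. 144.] 14
-138 -137.1 [ 70. 175.] 94
-114 -114.3 [101. 146.] 29
-42 -41.4 [71. 94.] 21
walls [(25, 25), (30, 66), (35, 25), (40, 23), (200, 74), (205, 123)]
endwall [(-40, 5), (-36, 18), (-32, 25), (-28, 22), (-24, 26), (-20, 27), (-16, 19), (-12, 21), (-8, 20), (-4, 17), (0, 27), (4, 19), (8, 21), (12, 21), (16, 26), (20, 21), (24, 25), (28, 25), (32, 26)]
scene [(-190, 11), (-186, 168), (-182, 25), (-174, 6), (-170, 71), (-166, 69), (-162, 28), (-142, 14), (-138, 169), (-134, 26), (-126, 6), (-122, 65), (-118, 65), (-114, 33), (-94, 11), (-90, 171), (-86, 38), (-74, 55), (-70, 67), (-66, 26), (-46, 12), (-42, 180), (-38, 36), (-26, 49), (-22, 67), (-18, 27)]
top [(-188, 9), (-185, 12), (-164, 28), (-161, 11), (-140, 11), (-137, 14), (-116, 24), (-113, 18), (-92, 17), (-89, 21), (-68, 25), (-65, 14), (-44, 19), (-41, 19), (-20, 29), (-17, 10)]
cx ext [ 68.8 120.  168.9]
-186 -184.9 [ 68. 157.] 21
-162 -161.7 [ 97. 143.] 41
-138 -137.0 [ 67. 170.] 25
-114 -113.7 [ 97. 144.] 47
-90 -89.0 [ 69. 171.] 38
-66 -65.7 [ 98. 143.] 44
-42 -41.0 [ 69. 172.] 38
-18 -17.6 [ 98. 145.] 41
walls [(25, 67), (30, 59), (35, 25), (40, 29), (195, 19), (200, 201), (205, 117)]
endwall [(-40, 192), (-36, 93), (-32, 7), (-28, 9), (-24, 5), (-8, 11), (-4, 64), (0, 61), (4, 31), (8, 25), (12, 15), (16, 26), (20, 22), (24, 15), (28, 10)]
```

```bash
cat >> h.py <<'E'
def blanks():
    for n,bias in(('top',.002),('scene',-.0025)):
        d,P=snap(n);q=P.reshape(-1,3);px=d['pixels'].reshape(-1,3).astype(int)
        m=(q[:,0]>.40)&(q[:,0]<.68)&(q[:,1]>.22)&(q[:,1]<.48)&(q[:,2]>.1125)&(q[:,2]<.121)&(px[:,0]>px[:,2]*1.3)
        k=q[m];
        if len(k)<20: continue
        o=np.argsort(k[:,1]);k=k[o];g=np.split(k,np.where(np.diff(k[:,1])>.012)[0]+1)
        for c in g:
            if len(c)>25:
                (cx,cy),(w,h),a=cv2.minAreaRect(c[:,:2].astype(np.float32)*1000);print(n,len(c),'x %.1f y %.1f'%(cx,cy-bias*1000),'size %.0f %.0f ang %.1f'%(w,h,a))
E
python3 - <<'E'
from h import *
blanks()
plan(.5275,.2889,.12,4)
f=np.radians(-6.9)
for i in range(4):
    c=np.array([.121,-.0315-.048*i]);print('slot',i,(np.array([.494,-.0005])+[c[0]*np.cos(f)-c[1]*np.sin(f),c[0]*np.sin(f)+c[1]*np.cos(f)]).round(4))
E
```

```text
top 279 x 528.3 y 288.8 size 117 12 ang 3.8
top 281 x 528.5 y 343.1 size 118 13 ang 3.5
top 290 x 521.9 y 396.2 size 118 13 ang 4.3
scene 148 x 526.9 y 289.7 size 117 18 ang 6.0
scene 139 x 527.5 y 342.8 size 119 16 ang 4.0
scene 126 x 520.7 y 396.6 size 118 17 ang 3.4
turn [-0.0004  0.0004 -0.1229] shift [-0.0173  2.7308  1.6745] len mm 320.3
slot 0 [ 0.6103 -0.0463]
slot 1 [ 0.6046 -0.094 ]
slot 2 [ 0.5988 -0.1416]
slot 3 [ 0.593  -0.1893]
```

```bash
python3 -m inch '[[0,0,0,0,0,-0.0615,0.18],[0,0,0,0,0,-0.0615,0.18],[0,0.45,0,0,0,0,0.18],[0,0.45,0,0,0,0,0.18],[0,0.45,0,0,0,0,0.18],[0,0.45,0,0,0,0,0.18],[0,0.45,0,0,0,0,0.18],[-0.017,0.45,0,0,0,0,0.18]]' | grep -E 'pos|wrist'
python3 -m inch '[[0,0,0.42,0,0,0,0.18],[0,0,0.42,0,0,0,0.18],[0,0,0.42,0,0,0,0.18],[0,0,0.42,0,0,0,0.18],[0,0,0,0,0,0,0.18],[0,0,0,0,0,0,0.18]]' | grep -E 'pos|wrist|width'
python3 - <<'E'
from h import *
plan(.5275,.2889,.048,4)
E
```

```text
eef_pos: [0.5279, 0.2871, 0.287]
wrist_force: [0.9, -0.3, -0.4]
eef_pos: [0.5277, 0.2858, 0.1191]
wrist_force: [0.4, -0.3, 0.8]
gripper_width: 0.407
turn [-0.0003 -0.0009 -0.0004] shift [-5.00e-04  3.14e-02  7.11e-01] len mm 71.2
```

```bash
python3 -m inch '[[0,0.03,0.3,0,0,0,0.18],[0,0,0.3,0,0,0,0.18],[0,0,0.11,0,0,0,0.18],[0,0,0,0,0,0,0.18]]' | grep -E 'pos|wrist|width'
python3 -m inch '[[0,0,0,0,0,0,0.4],[0,0,0,0,0,0,0.6],[0,0,0,0,0,0,0.7],[0,0,0,0,0,0,0.8],[0,0,0,0,0,0,0.8]]' | grep -E 'pos|wrist|width|force'
python3 -m inch '[[0,0,-0.1,0,0,0,0.8],[0,0,-0.2,0,0,0,0.8],[0,0,-0.4,0,0,0,0.8],[0,0,-0.4,0,0,0,0.8],[0,0,-0.4,0,0,0,0.8],[0,0,-0.4,0,0,0,0.8],[0,0,0,0,0,0,0.8]]' | grep -E 'pos|wrist|width|force'
python3 - <<'E'
from h import *
plan(.593,-.1893,.238,-6.9)
E
```

```text
eef_pos: [0.5274, 0.2896, 0.0487]
wrist_force: [-0.2, 0.4, 0.4]
gripper_width: 0.409
eef_pos: [0.5282, 0.2906, 0.0498]
wrist_force: [-0.3, 0.8, 7.2]
gripper_width: 0.132
gripper_force: 59.6
eef_pos: [0.53, 0.2909, 0.2458]
wrist_force: [0.1, 1.3, 0.1]
gripper_width: 0.129
gripper_force: 59.1
turn [0.0023 0.007  0.1219] shift [-1.2028 -4.6911  0.0775] len mm 484.3
```

```bash
python3 -m inch '[[0,0,-0.1,0,0,0.061,0.8],[0,0,0,0,0,0.061,0.8],[-0.11,-0.43,0,0,0,0,0.8],[-0.11,-0.43,0,0,0,0,0.8],[-0.11,-0.43,0,0,0,0,0.8],[-0.11,-0.43,0,0,0,0,0.8],[-0.11,-0.43,0,0,0,0,0.8],[-0.11,-0.43,0,0,0,0,0.8]]' | grep -E 'pos|wrist'
python3 -m inch '[[-0.11,-0.43,0,0,0,0,0.8],[-0.11,-0.43,0,0,0,0,0.8],[-0.11,-0.43,0,0,0,0,0.8],[-0.11,-0.43,0,0,0,0,0.8],[-0.1,-0.39,0,0,0,0,0.8],[0,0,0,0,0,0,0.8],[0,0,0,0,0,0,0.8]]' | grep -E 'pos|wrist'
python3 - <<'E'
from h import *
st();plan(.593,-.1893,.1,-6.9)
f=np.radians(-6.9);b=np.array([.494,-.0005])
for n,bias in(('top',.002),('scene',-.0025)):
    d,P=snap(n);q=P.reshape(-1,3);px=d['pixels'].reshape(-1,3).astype(int)
    r=q[:,:2]-b-[0,bias];cx=(r@[np.cos(f),np.sin(f)])*1000;cy=(r@[-np.sin(f),np.cos(f)])*1000;z=q[:,2]*1000
    m=(px[:,0]>px[:,2]*1.5)&(z>200)&(z<330)&(abs(cy+177)<40)
    print(n,m.sum(),np.percentile(cx[m],[2,98]).round(1),np.percentile(cy[m],[2,50,98]).round(1),np.percentile(z[m],[2,98]).round(1)) if m.sum()>5 else print(n,m.sum())
E
```

```text
eef_pos: [0.5604, 0.0241, 0.2472]
wrist_force: [0.6, -1.0, -2.6]
eef_pos: [0.5885, -0.1906, 0.2467]
wrist_force: [0.2, 0.6, -1.5]
{'t': 19.2, 'eef_pos': [0.5885, -0.1906, 0.2467], 'eef_rot': [-0.0012, 0.0613, 0.9981, 0.0007], 'wrist_force': [0.18, 0.6277, -1.4862], 'gripper_width': 0.1286, 'gripper_force': 59.2714, 'qpos': [-0.505, 0.2433, 1.4325, 0.0002, 1.4685, -1.953]}
turn [ 0.0008 -0.0016 -0.0015] shift [-0.0427  0.0186  1.4671] len mm 146.8
top 99 [ 86.2 112. ] [-184.8 -178.1 -173.2] [260.6 316.8]
scene 1090 [ 56.1 172.9] [-183.9 -182.3 -172.1] [214.6 316.3]
```

```bash
python3 -m inch '[[-0.043,0.019,0.3,0,0,0,0.8],[0,0,0.3,0,0,0,0.8],[0,0,0.3,0,0,0,0.8],[0,0,0.2,0,0,0,0.8],[0,0,0,0,0,0,0.8]]' | grep -E 'pos|wrist'
python3 -m inch '[[0,0,0.1,0,0,0,0.8],[0,0,0.1,0,0,0,0.8],[0,0,0,0,0,0,0.8]]' | grep -E 'pos|wrist'
python3 -m inch '[[0,0,0.1,0,0,0,0.8],[0,0,0.1,0,0,0,0.8],[0,0,0,0,0,0,0.8]]' | grep -E 'pos|wrist'
python3 -m inch '[[0,0,0.1,0,0,0,0.8],[0,0,0.1,0,0,0,0.8],[0,0,0,0,0,0,0.8]]' | grep -E 'pos|wrist|width'
```

```text
eef_pos: [0.5915, -0.1857, 0.1342]
wrist_force: [-1.3, -0.2, -2.2]
eef_pos: [0.5935, -0.1882, 0.1172]
wrist_force: [-1.7, 0.6, -1.4]
eef_pos: [0.595, -0.1872, 0.0976]
wrist_force: [3.6, 4.8, -3.8]
eef_pos: [0.5958, -0.1871, 0.0784]
wrist_force: [5.2, 6.0, -1.1]
gripper_width: 0.128
```

```bash
python3 -m inch '[[0,0.01,0.1,0,0,0,0.8],[0,0,0.08,0,0,0,0.8],[0,0,0,0,0,0,0.8]]' | grep -E 'pos|wrist|width'
python3 -m inch '[[0,0,0.05,0,0,0,0.8],[0,0,0.02,0,0,0,0.8],[0,0,0,0,0,0,0.8],[0,0,0,0,0,0,0.8]]' | grep -E 'pos|wrist|width'
python3 -m inch '[[0,0,0.03,0,0,0,0.8],[0,0,0,0,0,0,0.8]]' | grep -E 'pos|wrist|width'
```

```text
eef_pos: [0.5958, -0.1868, 0.0604]
wrist_force: [4.2, 5.2, -2.4]
gripper_width: 0.132
eef_pos: [0.596, -0.1868, 0.0544]
wrist_force: [2.8, 5.5, 5.1]
gripper_width: 0.129
eef_pos: [0.5963, -0.1869, 0.0529]
wrist_force: [-0.4, 6.9, 12.5]
gripper_width: 0.133
```

```bash
python3 -m inch '[[0,0,0.03,0,0,0,0.8],[0,0,0,0,0,0,0.8]]' | grep -E 'pos|wrist|width'
python3 -m inch '[[0,0,-0.03,0,0,0,0.7],[0,0,0,0,0,0,0.5],[0,0,0,0,0,0,0.35],[0,0,0,0,0,0,0.35],[0,0,0,0,0,0,0.35]]' | grep -E 'pos|wrist|width'
python3 -m inch '[[0,0,-0.1,0,0,0,0.35],[0,0,-0.3,0,0,0,0.35],[0,0,-0.4,0,0,0,0.35],[0,0,-0.4,0,0,0,0.35],[0,0,-0.4,0,0,0,0.35],[0,0.3,0,0,0,0,0.35],[0,0.4,0,0,0,0,0.35],[0,0.4,0,0,0,0,0.35]]' | grep -E 'pos|wrist|width'
python3 -m inch '[[0,0.4,0,0,0,0,0.18],[0,0.4,0,0,0,0,0.18],[0,0,0,0,0,0,0.18]]' | grep -E 'pos|wrist|width'
python3 - <<'E'
from h import *
blanks();plan(.528,.343,.2,4)
f=np.radians(-6.9);b=np.array([.494,-.0005])
for n,bias in(('top',.002),('scene',-.0025)):
    d,P=snap(n);q=P.reshape(-1,3);px=d['pixels'].reshape(-1,3).astype(int)
    r=q[:,:2]-b-[0,bias];cx=(r@[np.cos(f),np.sin(f)])*1000;cy=(r@[-np.sin(f),np.cos(f)])*1000;z=q[:,2]*1000
    m=(z>100)&(z<135)&(abs(cy+177)<25)&(abs(cx-121)<60)
    print(n,m.sum(),np.percentile(cx[m],[2,98]).round(1),np.percentile(cy[m],[2,50,98]).round(1),np.percentile(z[m],[2,50,90,98]).round(1)) if m.sum()>5 else print(n,m.sum())
d,P=snap('scene');save(d,'p8.png',(220,180,400,320),4)
E
```

```text
eef_pos: [0.5964, -0.1869, 0.0528]
wrist_force: [-10.5, 11.6, 32.6]
gripper_width: 0.132
eef_pos: [0.5937, -0.188, 0.0494]
wrist_force: [-0.2, -0.2, 0.1]
gripper_width: 0.322
eef_pos: [0.6076, -0.0781, 0.2113]
wrist_force: [0.9, -0.5, 0.1]
gripper_width: 0.327
eef_pos: [0.6171, 0.0056, 0.2108]
wrist_force: [-0.8, 0.2, 0.3]
gripper_width: 0.411
top 275 x 528.7 y 343.2 size 118 14 ang 4.3
top 280 x 521.9 y 396.0 size 118 14 ang 3.3
scene 138 x 527.0 y 344.4 size 119 17 ang 3.5
scene 129 x 520.4 y 397.7 size 118 18 ang 5.0
turn [-0.0003  0.0003 -0.1199] shift [0.65   3.4682 0.1056] len mm 353.0
top 335 [ 66.5 178.6] [-179.8 -172.8 -167.7] [102.7 118.9 121.8 123.2]
scene 377 [ 63.8 178.2] [-180.2 -177.3 -167.2] [100.8 118.9 121.7 122.9]
```

View pics/p8.png

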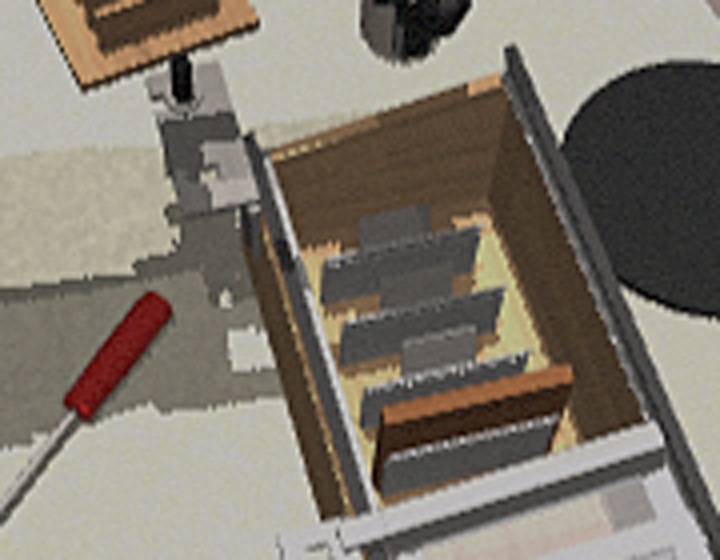

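The first blank stands upright in slot3, its top edge at crop (480,390). The measured top is about 120 mm, so it's fully home. Next blank.

```bash
python3 -m inch '[[0,0,0,0,0,-0.06,0.18],[0,0,0,0,0,-0.06,0.18],[0.08,0.43,0,0,0,0,0.18],[0.08,0.43,0,0,0,0,0.18],[0.08,0.43,0,0,0,0,0.18],[0.08,0.43,0,0,0,0,0.18],[0.08,0.43,0,0,0,0,0.18],[0.08,0.43,0,0,0,0,0.18]]' | grep -E 'pos|wrist'
python3 -m inch '[[0.08,0.43,0,0,0,0,0.18],[0.09,0.46,0,0,0,0,0.18],[0,0,0.3,0,0,0,0.18],[0,0,0.4,0,0,0,0.18],[0,0,0,0,0,0,0.18],[0,0,0,0,0,0,0.18]]' | grep -E 'pos|wrist|width'
python3 - <<'E'
from h import *
plan(.528,.3435,.0495,4);blanks()
E
```

```text
eef_pos: [0.5516, 0.255, 0.2102]
wrist_force: [0.9, 0.8, 0.4]
eef_pos: [0.5288, 0.3414, 0.1398]
wrist_force: [1.0, -0.2, 1.1]
gripper_width: 0.409
turn [-0.0005 -0.0011 -0.0023] shift [0.0062 0.0216 0.9035] len mm 90.4
top 38 x 554.2 y 340.3 size 71 12 ang 11.8
top 86 x 500.2 y 395.5 size 44 12 ang 7.8
scene 140 x 527.7 y 344.3 size 118 17 ang 3.8
scene 102 x 521.0 y 397.0 size 120 18 ang 1.7
```

```bash
python3 -m inch '[[0,0.022,0.3,0,0,0,0.18],[0,0,0.3,0,0,0,0.18],[0,0,0.3,0,0,0,0.18],[0,0,0,0,0,0,0.18]]' | grep -E 'pos|wrist|width'
python3 -m inch '[[0,0,0,0,0,0,0.4],[0,0,0,0,0,0,0.6],[0,0,0,0,0,0,0.7],[0,0,0,0,0,0,0.8],[0,0,0,0,0,0,0.8]]' | grep -E 'pos|wrist|width|force'
python3 -m inch '[[0,0,-0.1,0,0,0,0.8],[0,0,-0.2,0,0,0,0.8],[0,0,-0.4,0,0,0,0.8],[0,0,-0.4,0,0,0,0.8],[0,0,-0.4,0,0,0,0.8],[0,0,-0.45,0,0,0,0.8],[0,0,0,0,0,0,0.8]]' | grep -E 'pos|wrist|width|force'
python3 - <<'E'
from h import *
plan(.5995,-.1398,.25,-6.9)
E
```

```text
eef_pos: [0.5269, 0.3434, 0.0478]
wrist_force: [-0.1, -0.1, -0.2]
gripper_width: 0.41
eef_pos: [0.5304, 0.3457, 0.0527]
wrist_force: [0.3, -1.4, 6.6]
gripper_width: 0.132
gripper_force: 59.5
eef_pos: [0.5319, 0.3464, 0.2544]
wrist_force: [0.5, 0.9, 0.1]
gripper_width: 0.132
gripper_force: 58.7
turn [0.0036 0.0081 0.12  ] shift [-1.2551 -4.7457  0.0439] len mm 490.9
```

```bash
python3 -m inch '[[0,0,0,0,0,0.06,0.8],[0,0,0,0,0,0.06,0.8],[-0.114,-0.43,0,0,0,0,0.8],[-0.114,-0.43,0,0,0,0,0.8],[-0.114,-0.43,0,0,0,0,0.8],[-0.114,-0.43,0,0,0,0,0.8],[-0.114,-0.43,0,0,0,0,0.8],[-0.114,-0.43,0,0,0,0,0.8]]' | grep -E 'pos|wrist'
python3 -m inch '[[-0.114,-0.43,0,0,0,0,0.8],[-0.114,-0.43,0,0,0,0,0.8],[-0.114,-0.43,0,0,0,0,0.8],[-0.114,-0.43,0,0,0,0,0.8],[-0.114,-0.43,0,0,0,0,0.8],[0,0,0,0,0,0,0.8],[0,0,0,0,0,0,0.8]]' | grep -E 'pos|wrist'
cat >> h.py <<'E'
def held(c0,zlo,zhi):
    f=np.radians(-6.9);b=np.array([.494,-.0005])
    for n,bias in(('top',.002),('scene',-.0025)):
        d,P=snap(n);q=P.reshape(-1,3);px=d['pixels'].reshape(-1,3).astype(int)
        r=q[:,:2]-b-[0,bias];cx=(r@[np.cos(f),np.sin(f)])*1000;cy=(r@[-np.sin(f),np.cos(f)])*1000;z=q[:,2]*1000
        m=(z>zlo)&(z<zhi)&(abs(cy-c0)<20)&(px[:,0]>px[:,2]*1.5)&(abs(cx-121)<75)
        if m.sum()>5: print(n,m.sum(),np.percentile(cx[m],[2,98]).round(1),np.percentile(cy[m],[2,50,98]).round(1),np.percentile(z[m],[2,50,90,98]).round(1))
E
python3 - <<'E'
from h import *
plan(.5995,-.1398,.134,-6.9);held(-126,200,330)
E
```

```text
eef_pos: [0.5648, 0.0788, 0.245]
wrist_force: [0.5, -0.1, -0.8]
eef_pos: [0.5954, -0.1407, 0.2444]
wrist_force: [-1.0, 0.4, -0.7]
turn [ 0.0005 -0.0008 -0.0017] shift [-0.0397  0.014   1.1044] len mm 110.5
top 207 [ 75.6 120.2] [-134.4 -124.8 -122.3] [214.4 307.  310.7 312.8]
scene 1165 [ 54.9 171.7] [-133.9 -131.9 -122.3] [210.2 259.7 308.8 310.9]
```

```bash
python3 -m inch '[[-0.06,0.015,0.3,0,0,0,0.8],[0,0,0.3,0,0,0,0.8],[0,0,0.3,0,0,0,0.8],[0,0,0.2,0,0,0,0.8],[0,0,0,0,0,0,0.8]]' | grep -E 'pos|wrist'
python3 -m inch '[[0,0,0.1,0,0,0,0.8],[0,0,0.1,0,0,0,0.8],[0,0,0,0,0,0,0.8]]' | grep -E 'pos|wrist'
python3 -m inch '[[0,0,0.1,0,0,0,0.8],[0,0,0.1,0,0,0,0.8],[0,0,0,0,0,0,0.8]]' | grep -E 'pos|wrist'
python3 -m inch '[[0,0,0.1,0,0,0,0.8],[0,0,0.1,0,0,0,0.8],[0,0,0,0,0,0,0.8]]' | grep -E 'pos|wrist|width'
python3 -m inch '[[0,0,0.1,0,0,0,0.8],[0,0,0,0,0,0,0.8],[0,0,0,0,0,0,0.8]]' | grep -E 'pos|wrist|width'
```

```text
eef_pos: [0.5996, -0.1362, 0.1314]
wrist_force: [0.8, 0.2, -1.0]
eef_pos: [0.6017, -0.1386, 0.1142]
wrist_force: [-0.0, 0.3, -1.5]
eef_pos: [0.6025, -0.1391, 0.0942]
wrist_force: [3.9, 1.5, -4.1]
eef_pos: [0.6024, -0.139, 0.0742]
wrist_force: [3.6, 1.0, -6.0]
gripper_width: 0.132
eef_pos: [0.6024, -0.139, 0.0645]
wrist_force: [5.8, 1.9, -6.0]
gripper_width: 0.127
```

```bash
python3 -m inch '[[0,0,0.08,0,0,0,0.8],[0,0,0,0,0,0,0.8],[0,0,0,0,0,0,0.8]]' | grep -E 'pos|wrist|width'
python3 -m inch '[[0,0,0.04,0,0,0,0.8],[0,0,0,0,0,0,0.8]]' | grep -E 'pos|wrist|width'
python3 -m inch '[[0,0,0.03,0,0,0,0.8],[0,0,0,0,0,0,0.8]]' | grep -E 'pos|wrist|width'
```

```text
eef_pos: [0.6023, -0.139, 0.0568]
wrist_force: [4.6, 1.3, -1.8]
gripper_width: 0.125
eef_pos: [0.6024, -0.139, 0.0557]
wrist_force: [-5.3, 5.8, 17.7]
gripper_width: 0.129
eef_pos: [0.6024, -0.1391, 0.0557]
wrist_force: [-14.9, 7.8, 37.2]
gripper_width: 0.13
```

```bash
python3 -m inch '[[0,0,-0.05,0,0,0,0.7],[0,0,0,0,0,0,0.5],[0,0,0,0,0,0,0.35],[0,0,0,0,0,0,0.35],[0,0,0,0,0,0,0.35]]' | grep -E 'pos|wrist|width'
python3 -m inch '[[0,0,-0.1,0,0,0,0.35],[0,0,-0.3,0,0,0,0.35],[0,0,-0.4,0,0,0,0.35],[0,0,-0.4,0,0,0,0.35],[0,0,-0.4,0,0,0,0.35],[0,0.3,0,0,0,0,0.35],[0,0.4,0,0,0,0,0.35],[0,0.4,0,0,0,0,0.35]]' | grep -E 'pos|wrist|width'
python3 -m inch '[[0,0.4,0,0,0,0,0.18],[0,0.1,0,0,0,0,0.18],[0,0,0,0,0,0,0.18]]' | grep -E 'pos|wrist|width'
python3 - <<'E'
from h import *
blanks();plan(.521,.397,.14,4);held(-126,100,135);held(-174,100,135)
E
```

```text
eef_pos: [0.6015, -0.1391, 0.0541]
wrist_force: [-0.9, -0.3, 0.3]
gripper_width: 0.324
eef_pos: [0.6156, -0.0293, 0.2163]
wrist_force: [0.9, -0.5, -0.2]
gripper_width: 0.324
eef_pos: [0.6214, 0.0214, 0.2155]
wrist_force: [0.7, -0.5, -1.1]
gripper_width: 0.409
top 279 x 522.2 y 396.6 size 118 14 ang 4.2
scene 128 x 521.2 y 396.0 size 118 17 ang 2.7
turn [-0.0004  0.     -0.1212] shift [0.7376 3.841  0.7522] len mm 398.3
top 300 [ 64.7 181.1] [-130.8 -124.3 -119.9] [101.1 119.2 121.8 124.1]
scene 372 [ 62.6 178.7] [-132.3 -129.5 -119.7] [101.  118.7 121.7 123.2]
top 336 [ 66.1 182.3] [-179.5 -172.7 -167.9] [102.2 118.8 122.3 124.4]
scene 377 [ 63.8 179.8] [-180.  -177.3 -167.7] [101.6 118.8 122.1 123.8]
```

Both blanks are home, with tops near 120 mm. The third blank hasn't moved.

```bash
python3 -m inch '[[0,0,0,0,0,-0.06,0.18],[0,0,0,0,0,-0.06,0.18],[0.08,0.43,0,0,0,0,0.18],[0.08,0.43,0,0,0,0,0.18],[0.08,0.43,0,0,0,0,0.18],[0.08,0.43,0,0,0,0,0.18],[0.08,0.43,0,0,0,0,0.18],[0.08,0.43,0,0,0,0,0.18]]' | grep -E 'pos|wrist'
python3 -m inch '[[0.08,0.43,0,0,0,0,0.18],[0.08,0.43,0,0,0,0,0.18],[0.09,0.38,0,0,0,0,0.18],[0,0,0.4,0,0,0,0.18],[0,0,0.35,0,0,0,0.18],[0,0,0,0,0,0,0.18],[0,0,0,0,0,0,0.18]]' | grep -E 'pos|wrist|width'
python3 - <<'E'
from h import *
plan(.521,.397,.0495,4);blanks()
E
```

```text
eef_pos: [0.5559, 0.2745, 0.2151]
wrist_force: [0.5, -0.0, -0.0]
eef_pos: [0.5229, 0.3951, 0.14]
wrist_force: [0.7, 0.5, 1.7]
gripper_width: 0.412
turn [-0.0004 -0.0008 -0.002 ] shift [0.0177 0.0206 0.9046] len mm 90.5
top 130 x 526.5 y 397.0 size 111 13 ang 4.8
scene 125 x 520.8 y 396.8 size 118 18 ang 4.4
```

```bash
python3 -m inch '[[0.015,0.02,0.3,0,0,0,0.18],[0,0,0.3,0,0,0,0.18],[0,0,0.3,0,0,0,0.18],[0,0,0,0,0,0,0.18]]' | grep -E 'pos|wrist|width'
python3 -m inch '[[0,0,0,0,0,0,0.4],[0,0,0,0,0,0,0.6],[0,0,0,0,0,0,0.7],[0,0,0,0,0,0,0.8],[0,0,0,0,0,0,0.8]]' | grep -E 'pos|wrist|width|force'
python3 -m inch '[[0,0,-0.1,0,0,0,0.8],[0,0,-0.2,0,0,0,0.8],[0,0,-0.4,0,0,0,0.8],[0,0,-0.4,0,0,0,0.8],[0,0,-0.4,0,0,0,0.8],[0,0,-0.45,0,0,0,0.8],[0,0,0,0,0,0,0.8]]' | grep -E 'pos|wrist|width|force'
python3 - <<'E'
from h import *
plan(.6055,-.092,.25,-6.9)
E
```

```text
eef_pos: [0.5195, 0.3964, 0.0477]
wrist_force: [-2.0, 0.0, -1.0]
gripper_width: 0.411
eef_pos: [0.5229, 0.3989, 0.0528]
wrist_force: [-0.3, 1.0, 6.7]
gripper_width: 0.126
gripper_force: 59.4
eef_pos: [0.5244, 0.3996, 0.2546]
wrist_force: [0.5, 0.2, 0.0]
gripper_width: 0.133
gripper_force: 59.2
turn [0.0042 0.0078 0.1199] shift [-1.3962 -4.7832  0.0459] len mm 498.3
```

```bash
python3 -m inch '[[0,0,0,0,0,0.06,0.8],[0,0,0,0,0,0.06,0.8],[-0.126,-0.43,0,0,0,0,0.8],[-0.126,-0.43,0,0,0,0,0.8],[-0.126,-0.43,0,0,0,0,0.8],[-0.126,-0.43,0,0,0,0,0.8],[-0.126,-0.43,0,0,0,0,0.8],[-0.126,-0.43,0,0,0,0,0.8]]' | grep -E 'pos|wrist'
python3 -m inch '[[-0.126,-0.43,0,0,0,0,0.8],[-0.126,-0.43,0,0,0,0,0.8],[-0.126,-0.43,0,0,0,0,0.8],[-0.126,-0.43,0,0,0,0,0.8],[-0.136,-0.48,0,0,0,0,0.8],[0,0,0,0,0,0,0.8],[0,0,0,0,0,0,0.8]]' | grep -E 'pos|wrist'
python3 - <<'E'
from h import *
plan(.6055,-.092,.134,-6.9);held(-78,200,330)
E
```

```text
eef_pos: [0.5645, 0.1308, 0.2448]
wrist_force: [2.0, 0.2, -0.6]
eef_pos: [0.6015, -0.0946, 0.2444]
wrist_force: [0.5, 1.2, -0.5]
turn [ 0.0004 -0.0009 -0.0019] shift [-0.0368  0.0303  1.1042] len mm 110.5
top 219 [ 67.8 114.5] [-87.9 -79.3 -76. ] [220.5 307.6 310.6 311.7]
scene 1210 [ 56.3 173. ] [-87.2 -85.2 -76. ] [209.1 259.7 308.3 310.4]
```

```bash
python3 -m inch '[[-0.055,0.033,0.3,0,0,0,0.8],[0,0,0.3,0,0,0,0.8],[0,0,0.3,0,0,0,0.8],[0,0,0.2,0,0,0,0.8],[0,0,0,0,0,0,0.8]]' | grep -E 'pos|wrist'
python3 -m inch '[[0,0,0.1,0,0,0,0.8],[0,0,0.1,0,0,0,0.8],[0,0,0,0,0,0,0.8]]' | grep -E 'pos|wrist'
python3 -m inch '[[0,0,0.1,0,0,0,0.8],[0,0,0.1,0,0,0,0.8],[0,0,0,0,0,0,0.8]]' | grep -E 'pos|wrist'
python3 -m inch '[[0,0,0.1,0,0,0,0.8],[0,0,0.1,0,0,0,0.8],[0,0,0,0,0,0,0.8]]' | grep -E 'pos|wrist|width'
python3 -m inch '[[0,0,0.1,0,0,0,0.8],[0,0,0.08,0,0,0,0.8],[0,0,0,0,0,0,0.8],[0,0,0,0,0,0,0.8]]' | grep -E 'pos|wrist|width'
python3 -m inch '[[0,0,0.04,0,0,0,0.8],[0,0,0,0,0,0,0.8]]' | grep -E 'pos|wrist|width'
```

```text
eef_pos: [0.6052, -0.088, 0.1314]
wrist_force: [-0.7, 0.1, -1.1]
eef_pos: [0.6074, -0.0904, 0.1142]
wrist_force: [0.4, -0.6, -1.2]
eef_pos: [0.6081, -0.0913, 0.0941]
wrist_force: [2.3, -1.3, -3.6]
eef_pos: [0.6075, -0.0912, 0.0736]
wrist_force: [3.3, -3.3, -4.6]
gripper_width: 0.128
eef_pos: [0.6075, -0.0908, 0.0558]
wrist_force: [2.4, -1.5, -3.4]
gripper_width: 0.132
eef_pos: [0.6077, -0.091, 0.0557]
wrist_force: [-10.3, 0.6, 20.1]
gripper_width: 0.131
```

```bash
python3 -m inch '[[0,0,0.03,0,0,0,0.8],[0,0,0,0,0,0,0.8]]' | grep -E 'pos|wrist|width'
python3 -m inch '[[0,0,-0.05,0,0,0,0.7],[0,0,0,0,0,0,0.5],[0,0,0,0,0,0,0.35],[0,0,0,0,0,0,0.35],[0,0,0,0,0,0,0.35]]' | grep -E 'pos|wrist|width'
python3 -m inch '[[0,0,-0.1,0,0,0,0.35],[0,0,-0.3,0,0,0,0.35],[0,0,-0.4,0,0,0,0.35],[0,0,-0.4,0,0,0,0.35],[0,0,-0.4,0,0,0,0.35],[0,0.3,0,0,0,0,0.35],[0,0.4,0,0,0,0,0.38],[0,0.4,0,0,0,0,0.38]]' | grep -E 'pos|wrist|width'
python3 - <<'E'
from h import *
held(-78,100,135);held(-126,100,135);held(-174,100,135);plan(.5522,-.2617,.21,-6.9)
f=np.radians(-6.9);b=np.array([.494,-.0005])
for n,bias in(('top',.002),('scene',-.0025)):
    d,P=snap(n);q=P.reshape(-1,3);r=q[:,:2]-b-[0,bias];cx=(r@[np.cos(f),np.sin(f)])*1000;cy=(r@[-np.sin(f),np.cos(f)])*1000;z=q[:,2]*1000
    m=(abs(cx-100)<8)&(cy<-225)&(cy>-300);o=[(int(a),int(np.median(z[m&(abs(cy-a)<1.5)]))) for a in range(-285,-230,3) if (m&(abs(cy-a)<1.5)).any()];print(n,o)
E
```

```text
eef_pos: [0.6078, -0.091, 0.0557]
wrist_force: [-19.8, 2.2, 39.9]
gripper_width: 0.126
eef_pos: [0.6074, -0.0906, 0.0541]
wrist_force: [0.2, -0.4, 0.4]
gripper_width: 0.325
eef_pos: [0.6215, 0.019, 0.2163]
wrist_force: [1.1, 2.0, -0.5]
gripper_width: 0.311
top 294 [ 65.4 181.7] [-83.  -77.1 -72. ] [103.4 119.1 122.  124.5]
scene 353 [ 63.3 179.1] [-84.6 -81.7 -71.3] [101.5 118.2 122.  123.4]
top 301 [ 64.7 181.3] [-130.7 -124.2 -119.9] [103.5 119.4 122.4 124.2]
scene 366 [ 62.6 178.9] [-132.3 -129.4 -119.5] [101.1 118.5 121.8 123. ]
top 341 [ 66.  182.1] [-179.5 -172.6 -167.8] [101.4 118.9 121.8 123.9]
scene 381 [ 63.7 179.6] [-180.  -177.1 -167.5] [101.1 118.4 121.8 123.1]
turn [-0.0003  0.0001 -0.0004] shift [ 0.349  -2.8549  0.0522] len mm 287.7
top [(-285, 145), (-282, 146), (-279, 144), (-276, 143), (-273, 17), (-270, 13), (-267, 12), (-264, 15), (-261, 175), (-258, 96), (-255, 176), (-252, 176), (-249, 175), (-246, 155), (-243, 14), (-240, 14), (-237, 14), (-234, 15), (-231, 15)]
scene [(-285, 145), (-282, 145), (-279, 145), (-276, 146), (-273, 147), (-270, 146), (-267, 146), (-264, 146), (-261, 164), (-258, 180), (-255, 180), (-252, 180), (-249, 179), (-246, 179)]
```

All three blanks stand level and home, and the fin is at its open position. Now I'll close the door.

```bash
python3 -m inch '[[0.05,-0.4,0,0,0,0,0.35],[0.05,-0.4,0,0,0,0,0.35],[0.05,-0.4,0,0,0,0,0.35],[0.05,-0.4,0,0,0,0,0.35],[0.05,-0.4,0,0,0,0,0.35],[0.05,-0.4,0,0,0,0,0.35],[0.05,-0.4,0,0,0,0,0.35],[0,-0.055,0,0,0,0,0.35]]' | grep -E 'pos|wrist'
python3 -m inch '[[0,0,0,0,0,0,0.35],[0,0,0,0,0,0,0.35]]' | grep -E 'pos|wrist|width'
python3 - <<'E'
from h import *
plan(.5522,-.2617,.1184,-6.9)
E
```

```text
eef_pos: [0.5501, -0.2664, 0.215]
wrist_force: [0.5, 0.8, -0.7]
eef_pos: [0.552, -0.2606, 0.2149]
wrist_force: [-0.6, 0.6, -0.4]
gripper_width: 0.324
turn [ 0.0004 -0.0001 -0.0005] shift [-0.0037 -0.011   0.9649] len mm 96.5
```

```bash
python3 -m inch '[[0,-0.01,0.4,0,0,0,0.35],[0,0,0.2,0,0,0,0.35],[0,0,0.1,0,0,0,0.35],[0,0,0,0,0,0,0.35]]' | grep -E 'pos|wrist|width'
python3 -m inch '[[0,0,0.15,0,0,0,0.35],[0,0,0.1,0,0,0,0.35],[0,0,0,0,0,0,0.35]]' | grep -E 'pos|wrist|width'
python3 -m inch '[[0,0,0,0,0,0,0.5],[0,0,0,0,0,0,0.7],[0,0,0,0,0,0,0.8],[0,0,0,0,0,0,0.8]]' | grep -E 'pos|wrist|width|force'
```

```text
eef_pos: [0.5515, -0.2601, 0.1436]
wrist_force: [-0.6, 0.2, 0.7]
gripper_width: 0.321
eef_pos: [0.5511, -0.2612, 0.1184]
wrist_force: [-0.0, 0.2, -0.2]
gripper_width: 0.32
eef_pos: [0.5522, -0.2619, 0.1206]
wrist_force: [-0.5, 3.1, 2.1]
gripper_width: 0.173
gripper_force: 60.7
```

```bash
python3 -m inch '[[0,0.15,0,0,0,0,0.8],[0,0.25,0,0,0,0,0.8],[0,0.3,0,0,0,0,0.8],[0,0.3,0,0,0,0,0.8],[0,0.3,0,0,0,0,0.8],[0,0.3,0,0,0,0,0.8],[0,0.3,0,0,0,0,0.8],[0,0.3,0,0,0,0,0.8]]' | grep -E 'pos|wrist'
python3 -m inch '[[0,0.2,0,0,0,0,0.8],[0,0.12,0,0,0,0,0.8],[0,0,0,0,0,0,0.8],[0,0,0,0,0,0,0.8]]' | grep -E 'pos|wrist'
python3 -m inch '[[0,0.06,0,0,0,0,0.8],[0,0,0,0,0,0,0.8]]' | grep -E 'pos|wrist'
python3 -m inch '[[0,0.06,0,0,0,0,0.8],[0,0,0,0,0,0,0.8]]' | grep -E 'pos|wrist'
```

```text
eef_pos: [0.5783, -0.0432, 0.1206]
wrist_force: [-0.7, -3.3, 1.2]
eef_pos: [0.582, -0.0112, 0.1205]
wrist_force: [-3.8, 2.0, 6.5]
eef_pos: [0.5826, -0.0061, 0.1205]
wrist_force: [-5.4, 1.7, 6.4]
eef_pos: [0.5832, -0.0017, 0.1205]
wrist_force: [-6.1, -3.6, 5.4]
```

```bash
python3 -m inch '[[0,0.03,0,0,0,0,0.8],[0,0,0,0,0,0,0.8]]' | grep -E 'pos|wrist'
python3 -m inch '[[0,-0.02,0,0,0,0,0.7],[0,0,0,0,0,0,0.5],[0,0,0,0,0,0,0.3],[0,0,0,0,0,0,0.3],[0,0,0,0,0,0,0.3]]' | grep -E 'pos|wrist|width'
python3 -m inch '[[0,0,-0.2,0,0,0,0.2],[0,0,-0.4,0,0,0,0.1],[0,0,-0.5,0,0,0,0.1],[0,0,0,0,0,0,0.1],[0,0,0,0,0,0,0.1]]' | grep -E 'pos|wrist'
python3 - <<'E'
from h import *
plan(.4988,.0634,.231,-7)
f=np.radians(-6.9);b=np.array([.494,-.0005])
for n,bias in(('top',.002),('scene',-.0025)):
    d,P=snap(n);q=P.reshape(-1,3);r=q[:,:2]-b-[0,bias];cx=(r@[np.cos(f),np.sin(f)])*1000;cy=(r@[-np.sin(f),np.cos(f)])*1000;z=q[:,2]*1000
    px=d['pixels'].reshape(-1,3).astype(int)
    m=(abs(cx)<25)&(abs(cy)<30)&(abs(z-155)<3);print(n,'ear',m.sum(),[(np.percentile(a[m],[2,98])).round(1) for a in(cx,cy)])
    m=(px.sum(1)<220)&(z>170)&(z<192)&(abs(cy-62)<15)&(abs(cx)<20);print('pin',m.sum(),[(np.percentile(a[m],[2,50,98])).round(1) for a in(cx,cy,z)] if m.any() else '')
d,P=snap('scene');save(d,'p9.png',(220,170,340,270),6)
E
```

```text
eef_pos: [0.5831, -0.0018, 0.1205]
wrist_force: [-8.3, -14.0, 6.9]
eef_pos: [0.5839, 0.0012, 0.1199]
wrist_force: [0.4, -0.0, 0.1]
gripper_width: 0.35
eef_pos: [0.585, 0.0012, 0.2319]
wrist_force: [-1.4, 0.0, -0.8]
turn [-0.0002  0.0026  0.0012] shift [0.9314 0.5124 0.0088] len mm 106.3Traceback (most recent call last):
  File "<stdin>", line 7, in <module>
    return _quantile_unchecked(
        a, q, axis, out, overwrite_input, method, keepdims, weights)
    return _ureduce(a,
                    func=_quantile_ureduce_func,
    ...<5 lines>...
                    overwrite_input=overwrite_input,
                    method=method)
    r = func(a, **kwargs)
    result = _quantile(arr,
                       quantiles=q,
    ...<2 lines>...
                       out=out,
                       weights=wgt)
    slices_having_nans = np.isnan(arr[-1, ...])
                                  ~~~^^^^^^^^^
IndexError: index -1 is out of bounds for axis 0 with size 0
```

```bash
python3 - <<'E'
from h import *
f=np.radians(-6.9);b=np.array([.494,-.0005])
for n,bias in(('top',.002),('scene',-.0025)):
    d,P=snap(n);q=P.reshape(-1,3);r=q[:,:2]-b-[0,bias];cx=(r@[np.cos(f),np.sin(f)])*1000;cy=(r@[-np.sin(f),np.cos(f)])*1000;z=q[:,2]*1000
    px=d['pixels'].reshape(-1,3).astype(int)
    def pc(l,m): print(n,l,m.sum(),[(np.percentile(a[m],[2,50,98])).round(1) for a in(cx,cy,z)] if m.sum()>3 else '')
    pc('ear',(abs(cx)<25)&(abs(cy)<30)&(abs(z-155)<3))
    pc('pin',(px.sum(1)<220)&(z>170)&(z<192)&(abs(cy-62)<15)&(abs(cx)<20))
    pc('fin',(abs(cx-160)<8)&(z>185)&(z<200)&(abs(cy-8)<25))
    m=(abs(cx+.0)<14)&(abs(cy)<14)&(z<145);pc('hole',m)
E
```

```text
top ear 0 
top pin 0 
top fin 0 
top hole 0 
scene ear 165 [array([-20.6,  -3.1,  19.9]), array([-16. ,  -0.8,  20.3]), array([152.1, 154.9, 157.6])]
scene pin 36 [array([-10.6,  -5.3,   0.3]), array([55.6, 58.5, 68.3]), array([172.2, 185.5, 189.9])]
scene fin 42 [array([152.7, 160.2, 167.5]), array([-0.3,  5.4, 15.1]), array([185.8, 192.6, 197.3])]
scene hole 92 [array([-13.4,   0.6,  13.2]), array([-13.2,   1.3,  12.9]), array([ -4.4,  -0. , 142.8])]
```

```bash
python3 -m inch '[[0.31,0.17,0,0,0,0,0],[0.31,0.17,0,0,0,0,0],[0.31,0.17,0,0,0,0,0],[0,0,0,0,0,0,0],[0,0,0,0,0,0,0]]' | grep -E 'pos|wrist|width'
python3 - <<'E'
from h import *
plan(.4985,.0634,.125,-7)
E
```

```text
eef_pos: [0.497, 0.0633, 0.2291]
wrist_force: [0.8, 0.3, -0.5]
gripper_width: 0.501
turn [-0.0001 -0.0007  0.0016] shift [-0.0145  0.0023  1.0409] len mm 104.1
```

```bash
python3 -m inch '[[-0.01,0,0.4,0,0,0,0],[0,0,0.3,0,0,0,0],[0,0,0.2,0,0,0,0],[0,0,0.14,0,0,0,0],[0,0,0,0,0,0,0],[0,0,0,0,0,0,0]]' | grep -E 'pos|wrist|width'
python3 -m inch '[[0,0,0,0,0,0,0.4],[0,0,0,0,0,0,0.6],[0,0,0,0,0,0,0.7],[0,0,0,0,0,0,0.8],[0,0,0,0,0,0,0.8]]' | grep -E 'pos|wrist|width|force'
```

```text
eef_pos: [0.4993, 0.0625, 0.1263]
wrist_force: [0.4, -0.2, 0.5]
gripper_width: 0.5
eef_pos: [0.4996, 0.0628, 0.1272]
wrist_force: [0.5, 0.0, 5.8]
gripper_width: 0.14
gripper_force: 58.4
```

```bash
python3 -m inch '[[0,0,-0.1,0,0,0,0.8],[0,0,-0.2,0,0,0,0.8],[0,0,-0.35,0,0,0,0.8],[0,0,0,0,0,0,0.8],[0,0,0,0,0,0,0.8]]' | grep -E 'pos|wrist|width|force'
python3 - <<'E'
from h import *
plan(.4955,-.0008,.19,-7)
E
```

```text
eef_pos: [0.4992, 0.0629, 0.1921]
wrist_force: [-0.5, 0.7, -1.4]
gripper_width: 0.144
gripper_force: 58.4
turn [0.     0.0013 0.001 ] shift [-0.0411 -0.6367  0.021 ] len mm 63.8
```

```bash
python3 -m inch '[[0,-0.2,0,0,0,0,0.8],[-0.02,-0.2,0,0,0,0,0.8],[-0.02,-0.22,0,0,0,0,0.8],[0,0,0,0,0,0,0.8],[0,0,0,0,0,0,0.8]]' | grep -E 'pos|wrist'
python3 - <<'E'
from h import *
plan(.4955,-.0005,.1317,-7)
d,P=snap('scene');save(d,'p9.png',(240,180,310,240),10)
f=np.radians(-7);K=np.array(d['intrinsics'],float)
o=monitor.observe()['eef_pos']
for p in([o[0]-.0015,o[1]-.0025,.168],[o[0]-.0015,o[1]-.0025,.155],[.4942,-.003,.155]):
    uv,_=cv2.projectPoints(np.array([p],float),np.array(d['rvec'],float),np.array(d['tvec'],float),K,None);print(p,((uv.ravel()-[240,180])*10).round())
E
```

```text
eef_pos: [0.4944, 0.001, 0.19]
wrist_force: [-0.2, 0.2, -0.2]
turn [ 0.0004 -0.0013  0.0001] shift [-0.0129 -0.0134  0.5827] len mm 58.3
[np.float64(0.4930011092330527), np.float64(-0.0011286166076673301), 0.168] [318. 391.]
[np.float64(0.4930011092330527), np.float64(-0.0011286166076673301), 0.155] [319. 420.]
[0.4942, -0.003, 0.155] [326. 424.]
```

View pics/p9.png

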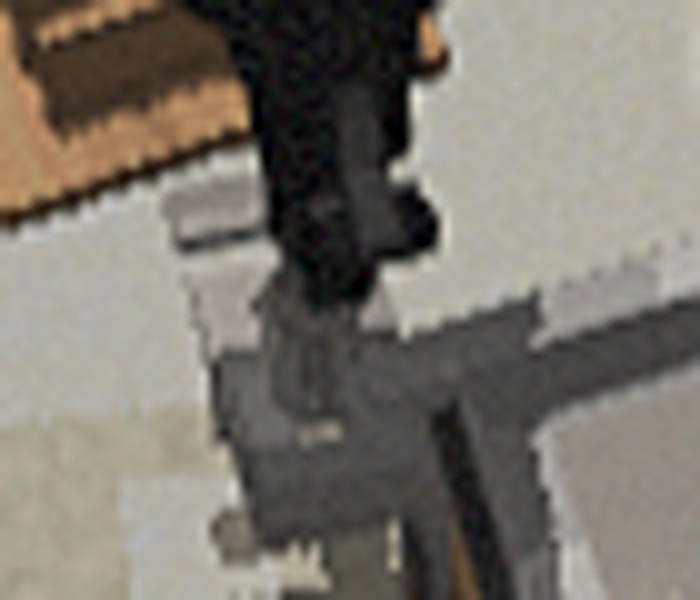

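```bash
python3 -m inch '[[-0.005,-0.012,0,0,0,0,0.8],[0,0,0.15,0,0,0,0.8],[0,0,0.05,0,0,0,0.8],[0,0,0,0,0,0,0.8],[0,0,0,0,0,0,0.8]]' | grep -E 'pos|wrist'
python3 -m inch '[[0,0,0.1,0,0,0,0.8],[0,0,0,0,0,0,0.8]]' | grep -E 'pos|wrist'
```

```text
eef_pos: [0.4953, 0.0002, 0.171]
wrist_force: [-0.3, 1.2, -2.2]
eef_pos: [0.4952, -0.0, 0.1601]
wrist_force: [0.9, 1.0, -0.9]
```

```bash
python3 -m inch '[[0,0,0.1,0,0,0,0.8],[0,0,0.05,0,0,0,0.8],[0,0,0,0,0,0,0.8]]' | grep -E 'pos|wrist'
python3 -m inch '[[0,0,0.05,0,0,0,0.8],[0,0,0.03,0,0,0,0.8],[0,0,0,0,0,0,0.8]]' | grep -E 'pos|wrist'
python3 -m inch '[[0,0,0.03,0,0,0,0.8],[0,0,0,0,0,0,0.8]]' | grep -E 'pos|wrist'
```

```text
eef_pos: [0.4948, -0.0001, 0.1448]
wrist_force: [1.1, 1.7, -3.5]
eef_pos: [0.4952, -0.0002, 0.1374]
wrist_force: [0.7, 3.4, -1.2]
eef_pos: [0.4955, -0.0002, 0.1353]
wrist_force: [-1.9, 4.3, 4.7]
```

Contact with the collar. I'll press slightly, release, retreat and check.

```bash
python3 -m inch '[[0,0.01,0.01,0,0,0,0.8],[0,0,0,0,0,0,0.8]]' | grep -E 'pos|wrist'
python3 -m inch '[[0,0,-0.01,0,0,0,0.7],[0,0,0,0,0,0,0.5],[0,0,0,0,0,0,0.1],[0,0,0,0,0,0,0],[0,0,0,0,0,0,0]]' | grep -E 'pos|wrist|width'
python3 -m inch '[[0,0,-0.2,0,0,0,0],[0,0,-0.4,0,0,0,0],[0,0,-0.5,0,0,0,0],[0.4,0,-0.2,0,0,0,0],[0.4,0.2,0,0,0,0,0],[0.4,0.3,0,0,0,0,0],[0,0,0,0,0,0,0],[0,0,0,0,0,0,0]]' | grep -E 'pos|wrist'
python3 - <<'E'
from h import *
st();blanks()
f=np.radians(-6.9);b=np.array([.494,-.0005])
for n,bias in(('scene',-.0025),('top',.002)):
    d,P=snap(n);q=P.reshape(-1,3);r=q[:,:2]-b-[0,bias];cx=(r@[np.cos(f),np.sin(f)])*1000;cy=(r@[-np.sin(f),np.cos(f)])*1000;z=q[:,2]*1000
    px=d['pixels'].reshape(-1,3).astype(int)
    def pc(l,m): print(n,l,m.sum(),[(np.percentile(a[m],[2,50,98])).round(1) for a in(cx,cy,z)] if m.sum()>3 else '')
    pc('pin',(px.sum(1)<220)&(z>170)&(z<215)&(abs(cy)<18)&(abs(cx)<15))
    pc('pintop',(z>185)&(z<215)&(abs(cy)<18)&(abs(cx)<12))
    pc('collar',(z>157)&(z<166)&(abs(cy)<14)&(abs(cx)<14))
    pc('fin',(abs(cx-160)<8)&(z>185)&(z<200)&(abs(cy-8)<25))
    if n=='scene': a=cv2.resize(d['pixels'][100:400,150:440,::-1],None,fx=1.35,fy=1.35);c=cv2.resize(d['pixels'][185:245,235:310,::-1],None,fx=5,fy=5)
o=np.zeros((600,790,3),np.uint8);o[:a.shape[0],:a.shape[1]]=a;o[:c.shape[0],400:400+c.shape[1]]=c
cv2.imwrite('pics/fin.png',np.clip(o*1.5,0,255).astype(np.uint8))
E
```

```text
eef_pos: [0.4957, -0.0001, 0.1352]
wrist_force: [-5.4, 1.5, 11.1]
eef_pos: [0.4956, 0.0004, 0.1348]
wrist_force: [-0.3, 0.7, -0.3]
gripper_width: 0.499
eef_pos: [0.3823, 0.0651, 0.2654]
wrist_force: [0.5, -0.1, 0.1]
{'t': 52.05, 'eef_pos': [0.3823, 0.0651, 0.2654], 'eef_rot': [0.001, 0.0594, 0.9982, -0.0002], 'wrist_force': [0.5418, -0.057, 0.0619], 'gripper_width': 0.5013, 'gripper_force': 0.0, 'qpos': [-0.1396, -0.3276, 1.9459, -0.0003, 1.5212, -1.5915]}
scene pin 48 [array([-7. , -2.1,  4. ]), array([-7.4, -4.1,  5.5]), array([171.7, 189.8, 199. ])]
scene pintop 33 [array([-8.3, -2.1,  4. ]), array([-7. , -1.8,  5.6]), array([186.8, 194.7, 199.2])]
scene collar 52 [array([-12.8,  -0.8,  12.8]), array([-12.5,  -4.9,  11.7]), array([157.2, 160. , 165.4])]
scene fin 45 [array([152.9, 161. , 168. ]), array([-0.7,  4.7, 16.1]), array([185.9, 192.3, 197.1])]
top pin 41 [array([-6. , -1.7,  6. ]), array([-6.9, -0.6,  5.1]), array([171.7, 195.9, 198.6])]
top pintop 37 [array([-5.8, -0.5,  6.4]), array([-7. , -1.1,  4.3]), array([185.9, 196. , 198.7])]
top collar 52 [array([-10.6,  -3.1,  13.7]), array([-11.5,   2.4,  12.5]), array([157.5, 159.5, 165. ])]
top fin 56 [array([152.7, 160.7, 167.6]), array([-0.3,  7.4, 14.6]), array([188.2, 192.4, 197.4])]
```

View pics/fin.png

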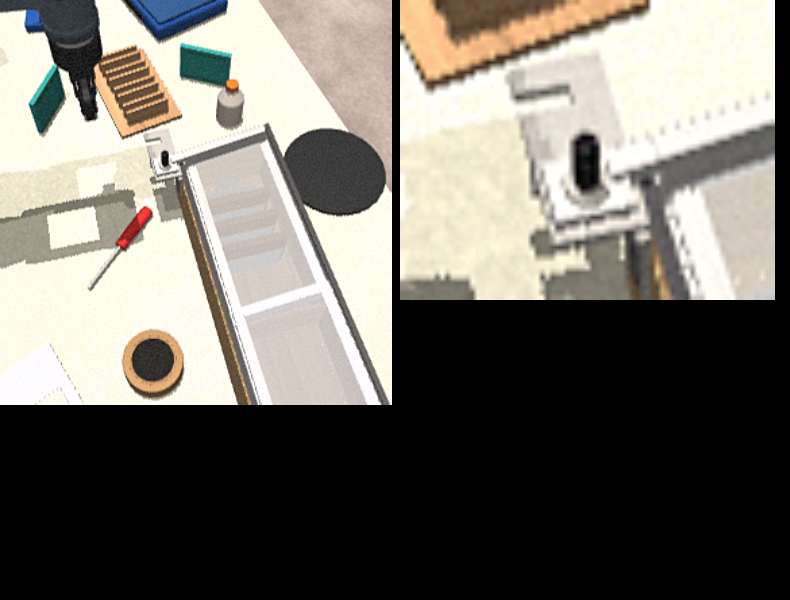

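The door is shut, with its fin back at its starting place. The pin stands in the ear at (587,165) in the right inset, collar down, and its top measures 0.196 m as at the start. The notch and rack are empty, and the bystanders look undisturbed. Handing in.

```bash
python3 -c "
from cell import close_job
print(close_job())"
```

```text
the job is handed in; nothing more can be done
None
```

I handed the job in: all three blanks are fully home in slots 1–3, the door is shut and locked with the pin down to its collar, and the neighbouring door and bystanders look undisturbed; it took about 52 s of the 208 s.

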